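Re-pack the packing stand and lock it with the key

ROBOT

A 6-joint arm with a two-finger parallel gripper is mounted at the origin on a cart in front of the work surface, level with it; the furniture and walls round the work are solid. World frame = base frame: x ahead of the robot, y to its left, z up, the work surface at z = 0. Lengths are in mm, angles in rad, forces in N, time in s.
With the tool pointing down it reaches from about 275 to 1000 mm from the base axis. Payload 8.4 kg.
Tool frame: the origin (TCP) lies between the finger pads; the fingertips stand r.tips_ahead ahead of it and the grasp point (between the pads) lies 6 mm ahead of it (r.tips_ahead is the distance from the TCP to the fingertips, in mm); z points along the fingers, y is the line along which they close (so a half turn about z gives the same grasp; the last joint's range is limited). The gripper opens to 85 mm and grips with 20 to 120 N. Pads are 22 mm wide; open, the fingers measure 114 mm over their backs; the gripper's body (76 mm by 85 mm) begins 54 mm behind the grasp point. The pads swing forward as they close: fully open they stand 13 mm farther back than shut.
Start: joints at [1.235, 0.353, 1.633, -0, 1.155, -0.002], TCP at [204.771, 590.506, 256.281] pointing down, gripper open.
Joint ranges: [-2.63, 2.63], [-0.92, 2.1], [0.06, 2.66], [-1.3, 4.44], [0, 2.69], [-3.02, 3.02]. Speed limits (rad/s): [2.22, 2.22, 2.79, 3.14, 3.14, 3.14].

INTERFACE

Orientations are given as [roll, pitch, yaw] about the fixed x, y, z axes, in that order (R = Rz(yaw) Ry(pitch) Rx(roll)).
In Python, from rig import r gives the robot as it stands.
- The arm moves only by the tool carry_out, never from a script. Its arguments are lists of equal length, an entry for each row: "delta_pos": the shift along the tool's x, y, z in m, a list of three; "rot": the turn, a rotation vector about the tool's x, y, z in degrees, a list of three. A call has 1 to 8 rows; each row is the pose to reach, as a shift and turn from the pose commanded when the call began, along the tool's axes at that moment; what a row does not reach only later rows make up. A row lasts 1/8 s, in which the tool goes at most 62.5 mm and 10.7 degrees, less where a joint would pass 70% of its speed; a pose out of reach is approached as far as the arm can. A call with a gripper value outside its range is refused whole. "claw" is the finger opening in m, from 0 to 0.0854, set as the call begins (left out, the last holds). The fingers move at their own pace and stop on an object; "grip_force" is the grip in N (left out, the last holds). Time passes only in rows, so rows that repeat a pose let the fingers close. It gives the time, the measured TCP pose, the force, the opening and the grip force at its end, in the units of the state.
- r.sense(): the state, without advancing time (a new reading comes with each control period).
- r.grab_frame(name): name is "side" or "top" or "wrist"; returns the picture (400x640x3 uint8, blue, green, red); there is no depth.
- r.camera_info(name): a dict with "fx", "fy", "cx", "cy" (pixels), "pose" (4x4, takes a point from camera to world coordinates); the wrist camera has in their place "hand_eye" (4x4, takes a point from camera to tool coordinates, whose origin is the TCP and whose axes are the flange's). Camera axes: x right, y down, z forward; pixel columns grow to the right and rows downward; lengths in mm; the calibration is good to about 2 mm. A picture is of the moment at which its call begins: read the wrist's pose just before it. camera_info takes no time and is no camera call.
- r.sign_off(): hands the job in; it is judged then, once.
Trained networks look in the newest picture that a camera, given by its name, has taken for a name from the list of things; names that differ only in an ending like _2 or _b are one class to them, and where a whole thing is asked for, a point or a joint stands for the part that bears it (a point fixed in the world has none). Each returns a list of dicts, best first, with "p" (0 to 1); they miss things now and then, are a little off and sometimes report something else, mostly with a low value. They report only what shows in the picture. A call takes as long as a camera call. They do not tell look-alikes from the thing itself.
- r.recognise(thing, camera): "box" ([left, top, right, bottom] in pixels, round what is visible of it).
- r.cut_out(thing, camera): "mask" (400x640 bool, what is visible of it) and "box" ([left, top, right, bottom] in pixels, round what is visible of it).
The state is a dict: "clock": time; "qpos": joint angles; "qvel": joint speeds; "joint_efforts": joint torques, N m; "eef_pos": TCP position; "tcp_rot": TCP orientation; "contact_force": force on the tool from outside, world axes, zero at the start; "wrist_torque": the same for the moment, N m; "opening": opening from 0.0 (shut) to 1.0 (fully open); "grasp_force": force on a finger pad.
Only numpy, scipy, OpenCV 4.12 (cv2) and the standard library are available. Lean on these libraries where they do the work, as an engineer would, in place of code of your own. Each camera call takes 0.05 s, during which the arm holds its last target. There are 200 camera calls.

TASK

Re-pack the packing stand: open its slotted quarter-turn lock with the key, push the cover fully open, lift out the old wooden packer and lay it on the bench well clear of the stand, then stack plastic packers from the bench flat in the pocket, choosing a set that fills it exactly flush with the rim. Pull the cover fully home over them, lock it again by turning the lock clockwise to its stop with the key, and stand the key back in its holder. Do not disturb the jar, the roll of black tape or the glue bottle.

Things in the scene. Friction and masses are not known exactly. Their poses are not given: they have to be found in the camera images.
- stand: blue steel packing stand, fixed, 300 x 90 mm. Origin on the bench under the centre of its pocket; x runs along it from the lock end to the guide end of the cover, z up. The cover slides over the pocket's rim with 1.5 mm clearance: a stack that stands above the rim stops it
- pocket_rim (a point): centre of the stand's pocket, level with its rim, 50 mm above the bench; axes as the stand's. The pocket is 64 mm along x, 44 mm along y, 40 mm deep (floor 10 mm above the bench). It has end walls and four corner posts; the middle 44 mm of both long sides (y = +-22 mm) is open down to the floor, so that fingers can pass down beside a packer
- cover (a joint): slide of the flat steel cover, 0 = fully open, 0.09 m = fully home over the pocket (as at the start), at its stop; it opens along the stand's +x, away from the lock, and shuts toward the lock; friction about 2 N, stays where left
- cover_knob (a point): centre of the black block-shaped knob on the cover, 22 mm along the stand's x, 14 mm wide along y, 20 mm tall (top 10 mm above this point); y is its narrow direction; 68 mm above the bench; when open it is 68 mm on the +x side of the pocket centre, when home 22 mm on the -x side
- lock (a joint): slotted brass quarter-turn lock at the lock end of the stand, vertical axis: 0 = open (its steel tab points to the stand's +y), 1.571 rad = locked, at its stop (tab over the end of the cover); grows clockwise seen from above; starts within 0.15 of locked; friction about 0.06 N m, stays where left
- lock_slot (a point): centre of the lock's slotted head, at the level of its top, 74 mm above the bench and 80 mm on the -x side of the pocket centre. The slot runs right across the head along this point's y axis: 29 mm long, 7 mm wide, 9 mm deep. The head is 29 mm across. This frame turns with the lock
- holder_mouth (a point): centre of the mouth of the slot in the top of the fixed dark wooden key holder (64 x 44 mm, 30 mm tall); slot 32 mm long along this point's x, 9 mm wide along y, 18 mm deep
- key_handle (a point): lock key (100 g) upright in its holder: point on its axis in the orange handle, 48 mm above the blade's tip. Handle 36 mm along x, 14 mm thick along y, from 28 mm below to 18 mm above this point. Underside of the dark 44 x 20 mm shoulder 36 mm below it; blade 24 mm along x, 3.5 mm along y, 12 mm long below the shoulder. In the holder the shoulder rests on the holder's top
- packer_8a_mid (a point): centre of a yellow plastic packer plate, 56 mm along its x, 36 mm along its y, 8 mm thick; lies flat on the bench; not every packer is there in every run
- packer_8b_mid (a point): centre of a yellow plastic packer plate, 56 mm along its x, 36 mm along its y, 8 mm thick; lies flat on the bench; not every packer is there in every run
- packer_8c_mid (a point): centre of a yellow plastic packer plate, 56 mm along its x, 36 mm along its y, 8 mm thick; lies flat on the bench; not every packer is there in every run
- packer_16a_mid (a point): centre of a green plastic packer plate, 56 mm along its x, 36 mm along its y, 16 mm thick; lies flat on the bench; not every packer is there in every run
- packer_16b_mid (a point): centre of a green plastic packer plate, 56 mm along its x, 36 mm along its y, 16 mm thick; lies flat on the bench; not every packer is there in every run
- packer_24_mid (a point): centre of a blue plastic packer plate, 56 mm along its x, 36 mm along its y, 24 mm thick; lies flat on the bench; not every packer is there in every run
- old_packer_mid (a point): centre of the old dark wooden packer, 56 mm along x, 36 mm along y, 20 mm thick, lying flat in the pocket under the cover, lengthwise along the stand
- jar_nuts: glass jar with dark lid, 68 mm across, 95 mm tall, bystander; origin under its centre
- electrical_tape: roll of black tape, 58 mm across, 19 mm tall, bystander; origin under its centre
- glue_bottle: white and yellow bottle with orange nozzle, 58 mm across, 176 mm tall, bystander; origin under its centre
Things that resemble listed ones, but are neither listed nor needed, are in the scene too. What is shaped like the part that bears packer_8a_mid but turquoise is not meant.

How it is judged (in metres and radians):
On the way, in this order (a step that is already met when the one before it is completed fails the run):
1. the lock is turned fully open with the key (value of joint lock below 0.17 rad and value of joint cover above 0.086 m and contact force between key and stand above 0.2 N).
2. the pocket is filled flush with flat plastic packers while the cover is open (((x of packer_8a_mid in the frame of stand between -0.006 and 0.006 m and y of packer_8a_mid in the frame of stand between -0.006 and 0.006 m and z of packer_8a_mid in the frame of stand between 0.0435 and 0.0485 m and angle between packer_8a_mid's own z axis and vertical below 0.08 rad) or (x of packer_8b_mid in the frame of stand between -0.006 and 0.006 m and y of packer_8b_mid in the frame of stand between -0.006 and 0.006 m and z of packer_8b_mid in the frame of stand between 0.0435 and 0.0485 m and angle between packer_8b_mid's own z axis and vertical below 0.08 rad) or (x of packer_8c_mid in the frame of stand between -0.006 and 0.006 m and y of packer_8c_mid in the frame of stand between -0.006 and 0.006 m and z of packer_8c_mid in the frame of stand between 0.0435 and 0.0485 m and angle between packer_8c_mid's own z axis and vertical below 0.08 rad) or (x of packer_16a_mid in the frame of stand between -0.006 and 0.006 m and y of packer_16a_mid in the frame of stand between -0.006 and 0.006 m and z of packer_16a_mid in the frame of stand between 0.0395 and 0.0445 m and angle between packer_16a_mid's own z axis and vertical below 0.08 rad) or (x of packer_16b_mid in the frame of stand between -0.006 and 0.006 m and y of packer_16b_mid in the frame of stand between -0.006 and 0.006 m and z of packer_16b_mid in the frame of stand between 0.0395 and 0.0445 m and angle between packer_16b_mid's own z axis and vertical below 0.08 rad) or (x of packer_24_mid in the frame of stand between -0.006 and 0.006 m and y of packer_24_mid in the frame of stand between -0.006 and 0.006 m and z of packer_24_mid in the frame of stand between 0.0355 and 0.0405 m and angle between packer_24_mid's own z axis and vertical below 0.08 rad)) and horizontal distance between old_packer_mid and pocket_rim above 0.1 m and height (world z) of old_packer_mid below 0.04 m and value of joint cover below 0.02 m), for 0.2 s.
3. the cover is pulled fully home while the lock is open (value of joint cover above 0.086 m and ((x of packer_8a_mid in the frame of stand between -0.006 and 0.006 m and y of packer_8a_mid in the frame of stand between -0.006 and 0.006 m and z of packer_8a_mid in the frame of stand between 0.0435 and 0.0485 m and angle between packer_8a_mid's own z axis and vertical below 0.08 rad) or (x of packer_8b_mid in the frame of stand between -0.006 and 0.006 m and y of packer_8b_mid in the frame of stand between -0.006 and 0.006 m and z of packer_8b_mid in the frame of stand between 0.0435 and 0.0485 m and angle between packer_8b_mid's own z axis and vertical below 0.08 rad) or (x of packer_8c_mid in the frame of stand between -0.006 and 0.006 m and y of packer_8c_mid in the frame of stand between -0.006 and 0.006 m and z of packer_8c_mid in the frame of stand between 0.0435 and 0.0485 m and angle between packer_8c_mid's own z axis and vertical below 0.08 rad) or (x of packer_16a_mid in the frame of stand between -0.006 and 0.006 m and y of packer_16a_mid in the frame of stand between -0.006 and 0.006 m and z of packer_16a_mid in the frame of stand between 0.0395 and 0.0445 m and angle between packer_16a_mid's own z axis and vertical below 0.08 rad) or (x of packer_16b_mid in the frame of stand between -0.006 and 0.006 m and y of packer_16b_mid in the frame of stand between -0.006 and 0.006 m and z of packer_16b_mid in the frame of stand between 0.0395 and 0.0445 m and angle between packer_16b_mid's own z axis and vertical below 0.08 rad) or (x of packer_24_mid in the frame of stand between -0.006 and 0.006 m and y of packer_24_mid in the frame of stand between -0.006 and 0.006 m and z of packer_24_mid in the frame of stand between 0.0355 and 0.0405 m and angle between packer_24_mid's own z axis and vertical below 0.08 rad)) and value of joint lock below 0.5 rad), for 0.2 s.
4. the lock is turned to its closed stop with the key (value of joint lock above 1.4 rad and value of joint cover above 0.086 m and contact force between key and stand above 0.2 N).
At the end, for the whole second after the job is handed in: Old packer on the bench over 10 cm from the pocket; top plastic packer flat in the pocket (6 mm, 0.08 rad), upper face within 2.5 mm of the rim; cover within 4 mm and lock within 0.17 rad of their stops; key upright in its holder (12 mm, shoulder 4 mm from its top) (((x of packer_8a_mid in the frame of stand between -0.006 and 0.006 m and y of packer_8a_mid in the frame of stand between -0.006 and 0.006 m and z of packer_8a_mid in the frame of stand between 0.0435 and 0.0485 m and angle between packer_8a_mid's own z axis and vertical below 0.08 rad) or (x of packer_8b_mid in the frame of stand between -0.006 and 0.006 m and y of packer_8b_mid in the frame of stand between -0.006 and 0.006 m and z of packer_8b_mid in the frame of stand between 0.0435 and 0.0485 m and angle between packer_8b_mid's own z axis and vertical below 0.08 rad) or (x of packer_8c_mid in the frame of stand between -0.006 and 0.006 m and y of packer_8c_mid in the frame of stand between -0.006 and 0.006 m and z of packer_8c_mid in the frame of stand between 0.0435 and 0.0485 m and angle between packer_8c_mid's own z axis and vertical below 0.08 rad) or (x of packer_16a_mid in the frame of stand between -0.006 and 0.006 m and y of packer_16a_mid in the frame of stand between -0.006 and 0.006 m and z of packer_16a_mid in the frame of stand between 0.0395 and 0.0445 m and angle between packer_16a_mid's own z axis and vertical below 0.08 rad) or (x of packer_16b_mid in the frame of stand between -0.006 and 0.006 m and y of packer_16b_mid in the frame of stand between -0.006 and 0.006 m and z of packer_16b_mid in the frame of stand between 0.0395 and 0.0445 m and angle between packer_16b_mid's own z axis and vertical below 0.08 rad) or (x of packer_24_mid in the frame of stand between -0.006 and 0.006 m and y of packer_24_mid in the frame of stand between -0.006 and 0.006 m and z of packer_24_mid in the frame of stand between 0.0355 and 0.0405 m and angle between packer_24_mid's own z axis and vertical below 0.08 rad)) and horizontal distance between old_packer_mid and pocket_rim above 0.1 m and height (world z) of old_packer_mid below 0.04 m and value of joint cover above 0.086 m and value of joint lock above 1.4 rad and horizontal distance between key_handle and holder_mouth below 0.012 m and angle between key_handle's own z axis and vertical below 0.12 rad and z of key_handle in the frame of holder_mouth between 0.032 and 0.04 m); the robot touches nothing.
It fails at once if a bystander (jar, tape roll, glue bottle) is moved more than 3 cm (distance of any of jar_nuts, electrical_tape, glue_bottle from where it was at the start of the episode above 0.03 m).
Of packer_8a, packer_8b, packer_8c, packer_16a, packer_16b, packer_24 only 4 to 5 are there at a start; the rules pass over those that are not, and their reading is None.
At some moment in a run one of packer_8a, packer_8b, packer_8c, packer_16a, packer_16b, packer_24 may be knocked a few centimetres aside while the robot is not near it.
It also fails if it takes over 210 s, if anything falls off the work surface, if the arm or the gripper's body presses on something with over 40 N, if the wrist force passes 120 N, or if a joint passes its speed limit or range.

## Working session

There is one attempt and no reset: what is moved stays moved. The work goes in short steps, Python scripts to look and compute and a tool call to move; the robot and the scene stay as the last step left them, time stands still between calls to the robot, and variables do not carry over. Pictures are saved under pics/ and viewed, at most 14 in all, crops included, and the job is handed in when it is done.

Besides the shell and the picture viewer there is one more tool, called after ">>>" as name(argument=value, ...) on one line, values as JSON. carry_out: Moves the arm, as the interface text tells. Its arguments: {"type":"object","properties":{"delta_pos":{"type":"array","items":{"type":"array","items":{"type":"number"}}},"rot":{"type":"array","items":{"type":"array","items":{"type":"number"}}},"claw":{"type":"number"},"grip_force":{"type":"number"}},"required":["delta_pos","rot"]}

```bash
mkdir -p pics; ls; python3 - <<'E'
from rig import r
import cv2,numpy as np
print(r.sense(), r.tips_ahead)
for n in("side","top","wrist"):
    cv2.imwrite(f"pics/{n}0.png",r.grab_frame(n)); print(n,r.camera_info(n))
E
```

```text
pics
{'clock': 0.0, 'qpos': array([ 1.23459124e+00,  3.53636655e-01,  1.63413392e+00,  2.43322827e-05,
        1.15518833e+00, -2.38891030e-03]), 'qvel': array([ 1.01940660e-03,  4.43763805e-05, -8.48506805e-04, -5.43295404e-05,
        7.26213694e-04,  5.23237852e-04]), 'joint_efforts': array([ 2.03738961e-05, -6.05249763e+01, -3.42074382e+01, -2.54213239e-05,
        9.14315024e-03,  9.20016362e-06]), 'eef_pos': array([204.62437736, 590.09118705, 255.56892439]), 'tcp_rot': array([-3.14022646e+00, -2.55112349e-05,  2.80776662e+00]), 'contact_force': array([-0.03784397,  1.00019381, -0.43312788]), 'wrist_torque': array([-0.04460041, -0.00206175,  0.02454108]), 'grasp_force': 0.0, 'opening': 0.9994635932647976} 25.0
side {'fx': 450.7924925982995, 'fy': 450.7924925982995, 'cx': 319.06308346095125, 'cy': 200.08689360080862, 'pose': array([[ 7.95182566e-01, -4.35672171e-01,  4.21751640e-01,
         5.90568981e+01],
       [-6.06359416e-01, -5.67195342e-01,  5.57330874e-01,
        -4.23120294e+02],
       [-3.59798656e-03, -6.98912873e-01, -7.15197771e-01,
         9.16079524e+02],
    
[... 298 characters left out ...]
277e-01,  1.78379342e-02, -3.35062447e-03,
         2.31469361e+02],
       [ 1.58072336e-03, -9.83253569e-02, -9.95153066e-01,
         1.27142330e+03],
       [ 0.00000000e+00,  0.00000000e+00,  0.00000000e+00,
         1.00000000e+00]])}
wrist {'fx': 328.544600248018, 'fy': 328.544600248018, 'cx': 315.2246336146847, 'cy': 200.18192825435693, 'hand_eye': array([[-4.59481354e-04, -9.55124077e-01, -2.96205650e-01,
         7.64628899e+01],
       [ 9.99999855e-01, -5.22062171e-04,  1.32181347e-04,
         3.90391029e-01],
       [-2.80887351e-04, -2.96205546e-01,  9.55124178e-01,
        -1.18485589e+02],
       [ 0.00000000e+00,  0.00000000e+00,  0.00000000e+00,
         1.00000000e+00]])}
```

View pics/top0.png

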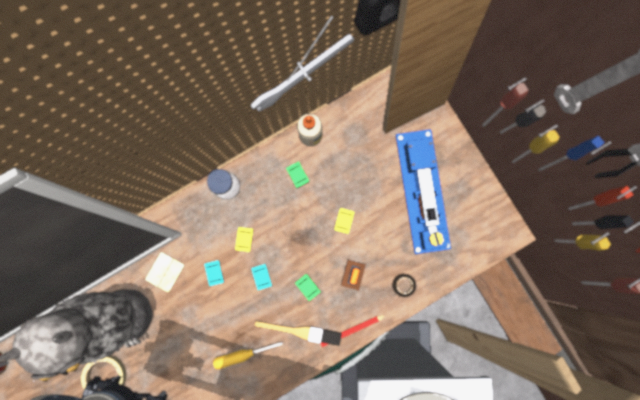

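View pics/side0.png

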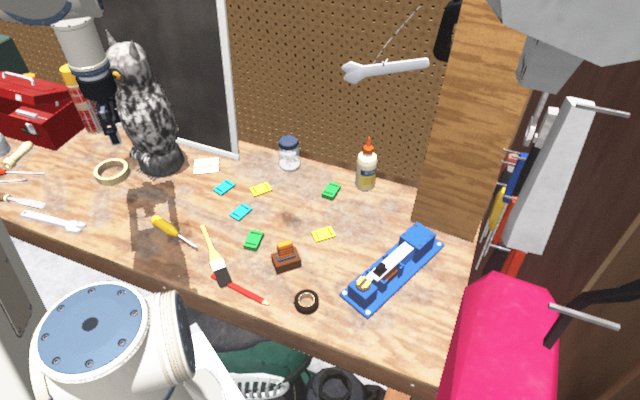

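The top view shows the blue stand at (423,190) with its lock at (436,238). Two yellow 8 mm packers are at (244,239) and (344,221), and two green 16 mm packers at (298,175) and (308,287). The key is at (353,275). The two turquoise plates are decoys. The set that fills 40 mm is 16+16+8.

```bash
cat > h.py <<'E'
from rig import r
import cv2,numpy as np
from scipy.spatial.transform import Rotation as R
def tcp():
    s=r.sense(); T=np.eye(4); T[:3,:3]=R.from_euler('xyz',s['tcp_rot']).as_matrix(); T[:3,3]=s['eef_pos']; return T
def cam(n):
    c=r.camera_info(n); P=c['pose'] if n!='wrist' else tcp()@c['hand_eye']; return c,P
def back(n,px,z,CP=None):
    c,P=CP or cam(n); px=np.atleast_2d(np.asarray(px,float))
    d=np.c_[(px[:,0]-c['cx'])/c['fx'],(px[:,1]-c['cy'])/c['fy'],np.ones(len(px))]@P[:3,:3].T
    return P[:3,3]+d*((z-P[2,3])/d[:,2])[:,None]
def proj(n,p,CP=None):
    c,P=CP or cam(n); q=(np.atleast_2d(p)-P[:3,3])@P[:3,:3]
    return np.c_[q[:,0]/q[:,2]*c['fx']+c['cx'],q[:,1]/q[:,2]*c['fy']+c['cy']]
def rect(n,mask,z,CP=None):
    cs,_=cv2.findContours(mask.astype(np.uint8),cv2.RETR_EXTERNAL,cv2.CHAIN_APPROX_NONE)
    p=back(n,max(cs,key=len)[:,0],z,CP)[:,:2].astype(np.float32)
    (c,(w,h),a)=cv2.minAreaRect(p)
    if w<h: w,h,a=h,w,a+90
    return np.round(c,1),round(w,1),round(h,1),round((a+90)%180-90,1)
def go(x,y,z,yaw,tilt=None):
    "print tool-frame delta (m) and rotvec (deg) to reach world pose, tool down; yaw deg of tool x axis (mod 180 chosen nearest)"
    T=tcp(); best=None
    for k in(0,180,-180):
        Rt=R.from_euler('xyz',[180,0,yaw+k],degrees=True)
        v=(R.from_matrix(T[:3,:3]).inv()*Rt).as_rotvec(degrees=True)
        q6=r.sense()['qpos'][5]+np.radians(v[2])
        if abs(q6)<2.9 and (best is None or abs(v[2])<abs(best[2])): best=v
    d=T[:3,:3].T@(np.array([x,y,z])-T[:3,3])/1000
    print('delta',np.round(d,4),'rot',np.round(best,2))
E
python3 - <<'E'
from h import *
for n in('top','side'):
    r.grab_frame(n)
    for t,z in(('packer_8a_mid',8),('packer_16a_mid',16),('packer_24_mid',24),('key_handle',60),('holder_mouth',30),('stand',40),('cover_knob',78),('lock',74),('jar_nuts',95),('electrical_tape',19),('glue_bottle',150)):
        for o in r.cut_out(t,n):
            if o['p']>.3: print(n,t,round(o['p'],2),np.round(o['box']),*rect(n,o['mask'],z))
E
```

```text
top packer_8a_mid 0.9 [204. 257. 223. 287.] [410.6 502.8] 55.5 37.4 12.2
top packer_8a_mid 0.81 [235. 228. 254. 250.] [490.8 429. ] 55.4 35.9 -8.8
top packer_8a_mid 0.73 [252. 264. 272. 288.] [398.7 388.8] 56.1 37.3 17.3
top packer_16a_mid 0.82 [290. 164. 307. 187.] [645.3 296.6] 56.2 38.2 25.6
top packer_16a_mid 0.32 [237. 229. 251. 252.] [489.6 429.2] 52.5 34.1 -7.4
top key_handle 0.65 [348. 265. 358. 286.] [402.2 169.2] 39.0 16.8 -15.5
top holder_mouth 0.61 [340. 261. 364. 289.] [401.5 167.8] 63.5 46.5 -17.6
top stand 0.72 [392. 132. 452. 254.] [597.8  -3.3] 294.5 92.8 7.1
top cover_knob 0.74 [416. 170. 440. 228.] [578.9  -7.8] 134.1 32.2 7.2
top lock 0.57 [429. 228. 442. 244.] [489.8 -21.1] 43.8 29.9 -2.3
top jar_nuts 0.69 [207. 167. 239. 199.] [614.9 464.8] 75.3 62.5 44.9
top electrical_tape 0.78 [389. 277. 420. 297.] [373.5  44.7] 57.5 54.3 89.0
top glue_bottle 0.64 [298. 274. 321. 302.] [382.7 271.5] 49.5 32.5 38.1
top glue_bottle 0.63 [298. 113. 325. 146.] [724.7 262.2] 71.7 52.9 -1.0
side packer_8a_mid 0.57 [250. 179. 274. 196.] [487.3 421. ] 56.6 41.7 -9.0
side packer_8a_mi
[... 369 characters left out ...]
outh 0.91 [269. 244. 300. 273.] [394.4 153.2] 68.0 64.1 -16.2
side holder_mouth 0.52 [283. 136. 300. 170.] [634.2 486.2] 173.0 64.0 56.2
side stand 0.91 [341. 223. 443. 318.] [585.3 -24.9] 302.2 97.8 8.2
side cover_knob 0.62 [369. 242. 415. 282.] [566.7 -26.8] 133.2 30.1 7.1
side cover_knob 0.46 [339. 224. 445. 313.] [564.3 -43.2] 297.5 94.1 8.2
side lock 0.6 [358. 274. 374. 291.] [480.9 -29.9] 44.4 28.8 27.0
side lock 0.6 [356. 141. 380. 193.] [753.9 268.9] 227.1 57.2 45.6
side jar_nuts 0.91 [280. 133. 300. 172.] [592.3 422.1] 165.4 62.6 56.3
side electrical_tape 0.87 [295. 290. 318. 314.] [367.9  36.3] 62.7 54.7 52.6
side glue_bottle 0.73 [356. 140. 381. 194.] [692.8 208.2] 210.6 51.9 47.5
```

```bash
python3 - <<'E'
from h import *
go(402,169,250,163.5)
print(back('top',[344,221],8), back('top',[418,140],60))
E
```

```text
delta [-0.3244 -0.3336  0.0063] rot [-0.    0.   -2.62]
[[530.57190248 184.16470421   8.        ]] [[716.90978954   6.36135862  60.        ]]
```

>>> carry_out(delta_pos=[[-0.0405,-0.0417,0.001],[-0.081,-0.0834,0.002],[-0.1215,-0.125,0.003],[-0.162,-0.1668,0.004],[-0.2027,-0.2085,0.005],[-0.2433,-0.25,0.006],[-0.284,-0.292,0.006],[-0.3244,-0.3336,0.006]], rot=[[0,0,-1],[0,0,-2],[0,0,-2.6],[0,0,-2.6],[0,0,-2.6],[0,0,-2.6],[0,0,-2.6],[0,0,-2.6]], claw=0.05)

```text
clock: 2.35
eef_pos: [402.6, 167.4, 250.7]
tcp_rot: [3.141, 0.001, 2.853]
contact_force: [0.2, 0.3, -1.3]
opening: 0.587
grasp_force: 0.0
```

>>> carry_out(delta_pos=[[0,0,0],[0,0,0],[0,0,0]], rot=[[0,0,0],[0,0,0],[0,0,0]])

```text
clock: 2.72
eef_pos: [401.6, 170.1, 250.3]
tcp_rot: [3.141, -0.0, 2.855]
contact_force: [0.4, 0.7, 0.5]
opening: 0.585
grasp_force: 0.0
```

```bash
python3 - <<'E'
from h import *
print(r.sense()['eef_pos'],np.degrees(r.sense()['tcp_rot']),r.sense()['opening'])
CP=cam('wrist'); im=r.grab_frame('wrist'); cv2.imwrite('pics/w1.png',im)
for t,z in(('packer_8a_mid',8),('packer_16a_mid',16),('key_handle',84),('holder_mouth',30),('stand',40),('cover_knob',78),('lock',74)):
    for o in r.cut_out(t,'wrist'):
        if o['p']>.3: print(t,round(o['p'],2),np.round(o['box']),*rect('wrist',o['mask'],z,CP))
E
```

```text
[401.59130724 170.05298385 250.31181306] [ 1.79987954e+02 -6.32355965e-03  1.63564100e+02] 0.5850051533974892
packer_8a_mid 0.81 [595.  55. 640. 121.] [410.6 500.1] 58.2 41.4 11.8
packer_8a_mid 0.67 [482.  79. 539. 142.] [399.4 386.5] 58.6 39.4 16.1
packer_8a_mid 0.61 [538. 152. 573. 207.] [490.2 427.9] 56.9 39.7 -8.2
packer_16a_mid 0.66 [446. 298. 464. 307.] [612.9 289.4] 20.5 11.3 -63.3
key_handle 0.85 [301. 156. 322. 206.] [395.1 169. ] 46.8 17.0 -16.2
holder_mouth 0.88 [290. 141. 333. 207.] [399.7 167. ] 68.3 43.4 -15.6
stand 0.83 [138. 241. 271. 376.] [475.3 -13.7] 103.9 67.4 -82.8
cover_knob 0.73 [576. 245. 640. 326.] [585.3 436.1] 112.4 57.8 38.9
lock 0.77 [144. 287. 180. 309.] [471.9 -15.6] 37.2 22.1 60.4
```

View pics/w1.png

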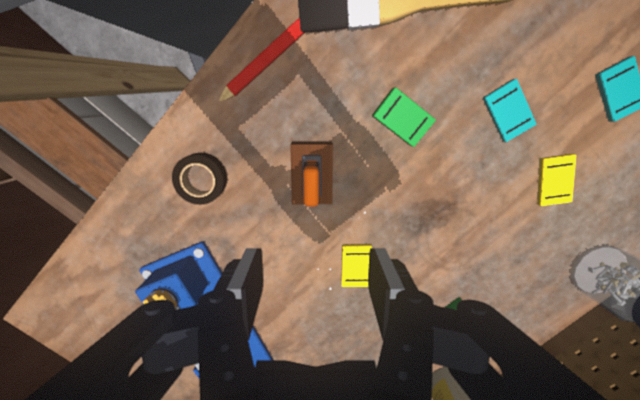

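The wrist view shows the orange key at (311,180) in its holder and the lock's brass head at the left (155,298). Nothing stands near the key, so I'm going down to grasp it.

```bash
python3 - <<'E'
from h import *
go(401,168,72,163.7)
E
```

```text
delta [ 0.0004 -0.0015  0.1783] rot [-0.   -0.   -0.18]
```

>>> carry_out(delta_pos=[[0,-0.0015,0.05],[0,-0.0015,0.1],[0,-0.0015,0.14],[0,-0.0015,0.165],[0,-0.0015,0.178],[0,-0.0015,0.178],[0,-0.0015,0.178],[0,-0.0015,0.178]], rot=[[0,0,0],[0,0,0],[0,0,0],[0,0,0],[0,0,0],[0,0,0],[0,0,0],[0,0,0]])

```text
clock: 4.12
eef_pos: [402.2, 167.9, 73.2]
tcp_rot: [3.14, 0.002, 2.853]
contact_force: [-0.4, 0.4, 0.6]
opening: 0.583
grasp_force: 0.0
```

>>> carry_out(delta_pos=[[0,0,0],[0,0,0],[0,0,0],[0,0,0],[0,0,0],[0,0,0],[0,0,0],[0,0,0]], rot=[[0,0,0],[0,0,0],[0,0,0],[0,0,0],[0,0,0],[0,0,0],[0,0,0],[0,0,0]], claw=0.0, grip_force=60)

```text
clock: 5.12
eef_pos: [401.7, 167.7, 72.7]
tcp_rot: [3.141, 0.0, 2.853]
contact_force: [-0.8, 0.3, 5.2]
opening: 0.153
grasp_force: 58.4
```

>>> carry_out(delta_pos=[[0,0,-0.03],[0,0,-0.06],[0,0,-0.1],[0,0,-0.1],[0,0,-0.1]], rot=[[0,0,0],[0,0,0],[0,0,0],[0,0,0],[0,0,0]])

```text
clock: 5.75
eef_pos: [401.1, 167.4, 171.8]
tcp_rot: [-3.141, -0.0, 2.853]
contact_force: [-0.5, 0.2, -1.2]
opening: 0.154
grasp_force: 58.5
```

```bash
python3 - <<'E'
from h import *
print(r.sense()['eef_pos'],np.degrees(r.sense()['tcp_rot']),r.sense()['opening'])
for n in('top','side'):
  im=r.grab_frame(n)
  for t,z in(('lock',74),('cover_knob',78),('key_handle',160)):
    for o in r.cut_out(t,n):
        if o['p']>.3: print(n,t,round(o['p'],2),np.round(o['box']),*rect(n,o['mask'],z))
im=r.grab_frame('wrist');cv2.imwrite('pics/w2.png',im[:,150:500])
go(489,-21,210,82.5+90)
E
```

```text
[401.1042427  167.41607733 171.78095464] [-1.79986333e+02 -1.81036514e-02  1.63472085e+02] 0.15405765971951293
top lock 0.58 [430. 227. 442. 245.] [490.  -22.6] 45.0 30.5 3.1
top cover_knob 0.93 [413. 168. 439. 225.] [579.9  -7.2] 133.0 32.5 8.5
side lock 0.7 [356. 278. 373. 290.] [480.5 -29.3] 46.1 31.9 28.8
side cover_knob 0.62 [311. 228. 336. 245.] [492.3 130.9] 53.8 39.1 -18.2
side cover_knob 0.6 [388. 268. 397. 281.] [538.4 -54.7] 42.1 17.3 3.8
side cover_knob 0.58 [367. 243. 415. 279.] [567.3 -27. ] 135.6 32.5 8.0
side key_handle 0.7 [274. 215. 293. 237.] [385.3 154.2] 58.7 40.3 -70.3
delta [-0.1376 -0.1559 -0.0381] rot [-0.02 -0.03 -9.02]
```

View pics/w2.png

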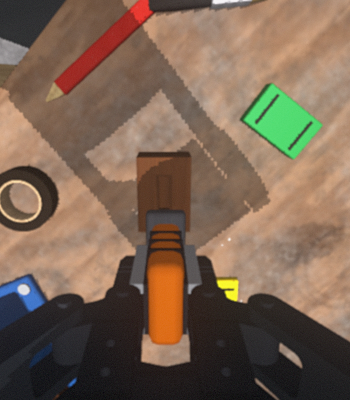

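The key is held (opening 13 mm) and hangs straight. Next I look at the lock from close by.

```bash
python3 - <<'E'
from h import *
go(549.5,-13,200,187.5)
E
```

```text
delta [-0.1933 -0.131  -0.0281] rot [-2.000e-02 -4.000e-02 -2.402e+01]
```

>>> carry_out(delta_pos=[[-0.025,-0.017,-0.028],[-0.05,-0.034,-0.028],[-0.08,-0.054,-0.028],[-0.11,-0.075,-0.028],[-0.14,-0.095,-0.028],[-0.17,-0.115,-0.028],[-0.193,-0.131,-0.028],[-0.193,-0.131,-0.028]], rot=[[0,0,-4],[0,0,-8],[0,0,-12],[0,0,-16],[0,0,-20],[0,0,-24],[0,0,-24],[0,0,-24]])

```text
clock: 7.2
eef_pos: [550.3, -14.2, 200.0]
tcp_rot: [-3.141, 0.0, -3.013]
contact_force: [-0.6, 0.4, -1.1]
opening: 0.157
grasp_force: 58.7
```

>>> carry_out(delta_pos=[[0,0,0],[0,0,0],[0,0,0]], rot=[[0,0,0],[0,0,0],[0,0,0]])

```text
clock: 7.58
eef_pos: [548.9, -12.3, 200.4]
tcp_rot: [3.142, -0.0, -3.01]
contact_force: [0.3, 0.1, -0.3]
opening: 0.154
grasp_force: 58.7
```

```bash
python3 - <<'E'
from h import *
print(r.sense()['eef_pos'],np.degrees(r.sense()['tcp_rot']),r.sense()['opening'])
CP=cam('wrist'); im=r.grab_frame('wrist'); 
for t,z in(('stand',10),('cover_knob',78),('lock',74)):
    for o in r.cut_out(t,'wrist'):
        if o['p']>.3: print(t,round(o['p'],2),np.round(o['box']),*rect('wrist',o['mask'],z,CP))
np.save('w3.npy',CP[1]); cv2.imwrite('w3full.png',im)
c=im[60:260,190:450]; cv2.imwrite('pics/w3.png',cv2.resize(c,None,fx=3,fy=3,interpolation=cv2.INTER_CUBIC))
E
```

```text
[548.93695155 -12.28471971 200.36404055] [ 1.79997081e+02 -3.70867032e-03 -1.72477601e+02] 0.15353779032564885
stand 0.67 [259.  73. 364. 368.] [544.6 -16.7] 187.0 91.3 7.2
cover_knob 0.59 [292. 152. 329. 244.] [547.1 -16.1] 72.2 27.1 6.3
lock 0.55 [288.  86. 332. 150.] [489.3 -23.2] 45.2 30.3 7.5
```

View pics/w3.png

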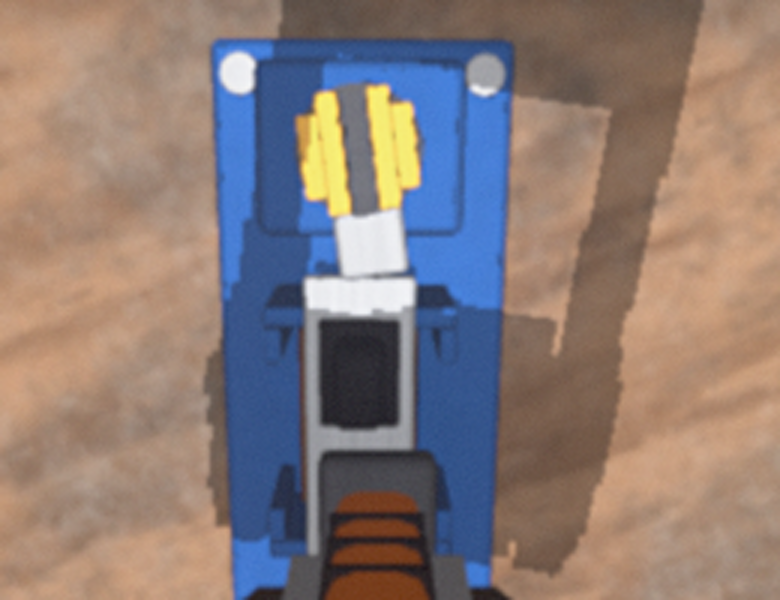

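```bash
python3 - <<'E'
from h import *
CP=(r.camera_info('wrist'),np.load('w3.npy'))
f=lambda p:np.array(p)/3+[190,60]-0.33
for nm,z,ps in(('slot',74,[(353,86),(361,212)]),('head',74,[(298,150),(418,147),(357,84),(360,215)]),('tabend',70,[(343,276),(408,272)]),('knobtop',78,[(321,320),(398,320),(399,428),(322,428)]),('base',10,[(213,42),(512,42)]),('base2',10,[(240,598),(490,598)])):
    b=back('wrist',[f(p) for p in ps],z,CP); print(nm,np.round(b[:,:2],1).tolist(),'mean',b[:,:2].mean(0).round(1),'ang',np.degrees(np.arctan2(*(b[1]-b[0])[[1,0]])).round(1))
im=cv2.imread('w3full.png'); 
E
```

```text
slot [[467.4, -27.9], [496.0, -22.3]] mean [481.7 -25.1] ang 10.9
head [[483.5, -39.1], [479.1, -10.7], [466.8, -27.0], [496.8, -22.5]] mean [481.5 -24.8] ang 98.9
tabend [[512.8, -24.9], [509.6, -8.7]] mean [511.2 -16.8] ang 101.0
knobtop [[523.0, -28.8], [520.5, -9.9], [548.3, -5.8], [550.9, -25.4]] mean [535.7 -17.5] ang 97.5
base [[459.1, -71.7], [447.6, 15.2]] mean [453.4 -28.3] ang 97.5
base2 [[638.1, -47.7], [626.8, 38.4]] mean [632.4  -4.6] ang 97.5
```

>>> carry_out(delta_pos=[[0,0,0],[0,0,0],[0,0,0],[0,0,0],[0,0,0],[0,0,0],[0,0,0]], rot=[[0,0,10],[0,0,20],[0,0,30],[0,0,40],[0,0,50],[0,0,60],[0,0,60]])

```text
clock: 8.65
eef_pos: [549.3, -12.8, 200.3]
tcp_rot: [3.142, 0.0, 2.226]
contact_force: [0.3, -1.0, -0.6]
opening: 0.158
grasp_force: 58.7
```

>>> carry_out(delta_pos=[[0,0,0],[0,0,0],[0,0,0],[0,0,0],[0,0,0],[0,0,0],[0,0,0]], rot=[[0,0,10],[0,0,20],[0,0,30],[0,0,40],[0,0,50],[0,0,60],[0,0,60]])

```text
clock: 9.52
eef_pos: [549.3, -12.9, 200.3]
tcp_rot: [-3.142, 0.0, 1.182]
contact_force: [-0.3, -0.2, -1.3]
opening: 0.157
grasp_force: 58.7
```

>>> carry_out(delta_pos=[[0,0,0],[0,0,0],[0,0,0],[0,0,0],[0,0,0],[0,0,0],[0,0,0]], rot=[[0,0,10],[0,0,20],[0,0,30],[0,0,40],[0,0,50],[0,0,56.6],[0,0,56.6]])

```text
clock: 10.4
eef_pos: [549.3, -12.9, 200.3]
tcp_rot: [-3.142, -0.0, 0.196]
contact_force: [0.2, -0.5, -0.4]
opening: 0.157
grasp_force: 58.7
```

```bash
python3 - <<'E'
from h import *
print(r.sense()['eef_pos'],np.degrees(r.sense()['tcp_rot']),r.sense()['qpos'])
go(480.2,-25.1,140,10.9)
E
```

```text
[549.29868376 -12.87593954 200.29994567] [-1.79999612e+02 -9.08179061e-04  1.12320111e+01] [-2.61722486e-02  2.98884824e-01  1.84953398e+00  1.20630017e-05
  9.93159881e-01  1.34858192e+00]
delta [-0.0702 -0.0015  0.0603] rot [-0.   -0.    0.33]
```

>>> carry_out(delta_pos=[[-0.03,-0.0015,0],[-0.07,-0.0015,0.02],[-0.0702,-0.0015,0.05],[-0.0702,-0.0015,0.06],[-0.0702,-0.0015,0.06],[-0.0702,-0.0015,0.06]], rot=[[0,0,0.3],[0,0,0.3],[0,0,0.3],[0,0,0.3],[0,0,0.3],[0,0,0.3]])

```text
clock: 11.15
eef_pos: [481.1, -24.6, 141.1]
tcp_rot: [3.141, -0.001, 0.186]
contact_force: [0.2, -0.4, -1.6]
opening: 0.154
grasp_force: 58.7
```

```bash
python3 - <<'E'
from h import *
print(r.sense()['eef_pos'],np.degrees(r.sense()['tcp_rot']),r.sense()['contact_force'])
CP=cam('wrist'); im=r.grab_frame('wrist')
# expected tip & lock pixels
a=np.radians(10.9);u=np.array([np.cos(a),np.sin(a)])
L=np.array([481.7,-24.8])
for s in(-14.5,14.5): print(proj('wrist',[*(L+s*u),74],CP))
c=im[150:350,190:450]; cv2.imwrite('pics/w4.png',cv2.resize(c,None,fx=3,fy=3,interpolation=cv2.INTER_CUBIC))
E
```

```text
[481.09633845 -24.62203026 141.06101619] [ 1.79982318e+02 -7.20262306e-02  1.06631943e+01] [ 0.18517301 -0.36431784 -1.5837735 ]
[[317.13406388 248.88063307]]
[[316.99310187 204.30003228]]
```

View pics/w4.png

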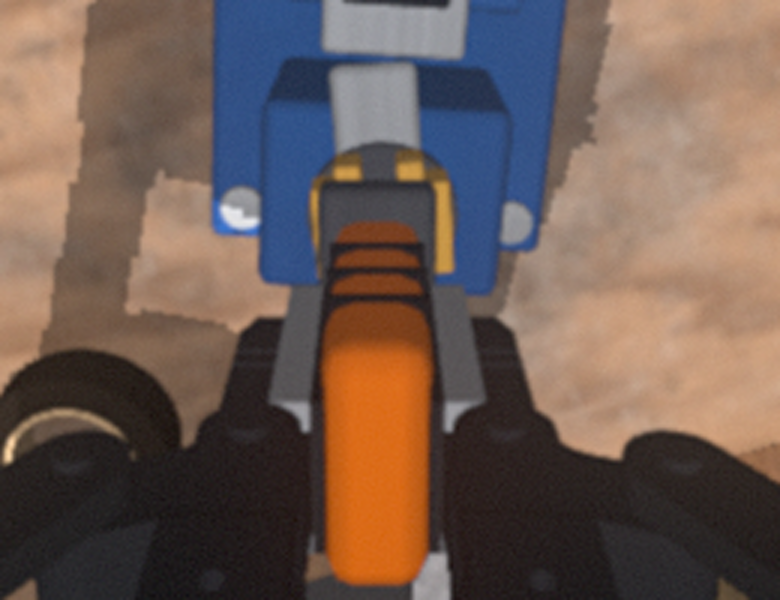

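The slot shows at crop x≈379, right under the centre of the key's shoulder. Descending.

>>> carry_out(delta_pos=[[0,0,0.008],[0,0,0.013],[0,0,0.016],[0,0,0.019],[0,0,0.019],[0,0,0.019]], rot=[[0,0,0],[0,0,0],[0,0,0],[0,0,0],[0,0,0],[0,0,0]])

```text
clock: 11.95
eef_pos: [480.2, -24.8, 121.2]
tcp_rot: [3.141, -0.0, 0.185]
contact_force: [1.7, -5.1, -3.4]
opening: 0.158
grasp_force: 58.4
```

>>> carry_out(delta_pos=[[0.0001,0,0],[0.0003,0.0001,0],[0.0005,0.0003,0],[0.0007,0.0005,0],[0.0009,0.0008,0],[0.0012,0.0011,0],[0.0014,0.0014,0]], rot=[[0,0,-8],[0,0,-16],[0,0,-24],[0,0,-32],[0,0,-40],[0,0,-48],[0,0,-54]], grip_force=90)

```text
clock: 12.82
eef_pos: [481.6, -26.4, 121.3]
tcp_rot: [3.141, 0.001, 1.131]
contact_force: [0.7, -5.8, -2.0]
opening: 0.155
grasp_force: 88.1
```

>>> carry_out(delta_pos=[[0,0,0],[0,0,0],[0,0,0],[0,0,0],[0,0,0],[0,0,0],[0,0,0]], rot=[[0,0,-8],[0,0,-16],[0,0,-24],[0,0,-32],[0,0,-40],[0,0,-42],[0,0,-42]])

```text
clock: 13.7
eef_pos: [482.3, -25.8, 121.6]
tcp_rot: [3.14, 0.0, 1.858]
contact_force: [3.4, -1.5, -1.0]
opening: 0.149
grasp_force: 88.2
```

```bash
python3 - <<'E'
from h import *
s=r.sense();print(s['eef_pos'],np.degrees(s['tcp_rot']),s['contact_force'],s['wrist_torque'],s['opening'],s['qpos'][5])
CP=cam('wrist'); im=r.grab_frame('wrist')
c=im[130:350,190:450]; cv2.imwrite('pics/w5.png',cv2.resize(c,None,fx=2,fy=2,interpolation=cv2.INTER_CUBIC))
E
```

```text
[482.32268458 -25.75347869 121.56410919] [1.79926826e+02 1.61528501e-02 1.06464868e+02] [ 3.4169162  -1.51655189 -0.97386493] [-0.40078899 -0.67505013 -0.07169044] 0.149443062917094 -0.3440936050879737
```

View pics/w5.png

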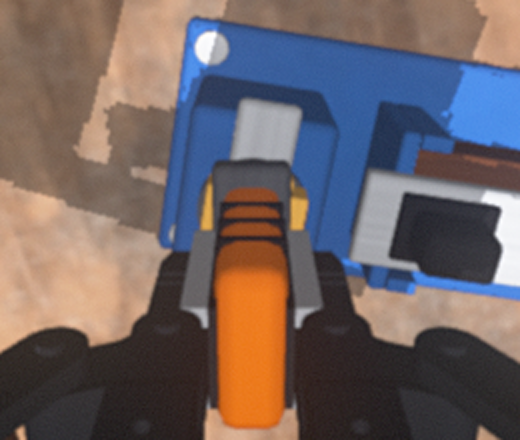

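>>> carry_out(delta_pos=[[0,0,0],[0,0,0],[0,0,0],[0,0,0]], rot=[[0,0,-4],[0,0,-5],[0,0,-5],[0,0,-5]])

```text
clock: 14.25
eef_pos: [482.3, -25.7, 121.6]
tcp_rot: [3.14, 0.0, 1.945]
contact_force: [4.6, -3.1, -0.7]
opening: 0.152
grasp_force: 88.5
```

```bash
python3 - <<'E'
from h import *
s=r.sense();print(s['eef_pos'],np.degrees(s['tcp_rot']),s['contact_force'],s['wrist_torque'],s['opening'],s['qpos'][5])
E
```

```text
[482.34487248 -25.73024853 121.55395787] [1.79925347e+02 1.67231415e-02 1.11413778e+02] [ 4.59191122 -3.14764259 -0.68053699] [-0.56114429 -0.8215027  -0.4151092 ] 0.15243205942363264 -0.4306077966040036
```

>>> carry_out(delta_pos=[[0,0,0],[0,0,0],[0,0,-0.01],[0,0,-0.03],[0,0,-0.06],[0,0,-0.06],[0,0,-0.06]], rot=[[0,0,6],[0,0,7],[0,0,7],[0,0,7],[0,0,7],[0,0,7],[0,0,7]])

```text
clock: 15.12
eef_pos: [480.7, -25.6, 180.6]
tcp_rot: [-3.14, -0.001, 1.826]
contact_force: [-0.1, -0.9, -1.7]
opening: 0.15
grasp_force: 88.7
```

```bash
python3 - <<'E'
from h import *
s=r.sense();print(s['eef_pos'],np.degrees(s['tcp_rot']),s['contact_force'],s['wrist_torque'],s['opening'],s['qpos'][5])
go(401.7,167.7,180,163.5)
r.grab_frame('top')
for o in r.cut_out('lock','top'): print(o['p'],o['box'],rect('top',o['mask'],74))
E
```

```text
[480.66653153 -25.59242051 180.5709121 ] [-1.79901831e+02 -4.03850354e-02  1.04605489e+02] [-0.08411353 -0.94366516 -1.6715708 ] [ 0.02825987  0.03521327 -0.0022193 ] 0.15048821386626432 -0.3114337338790062
delta [ 0.207  -0.0277  0.0008] rot [ -0.07  -0.09 -58.89]
0.48 [421.9, 235.8, 439.4, 242.6] (array([482. , -10.9]), 42.1, 19.9, -71.2)
```

>>> carry_out(delta_pos=[[0.03,-0.004,0],[0.06,-0.008,0],[0.09,-0.012,0],[0.12,-0.016,0],[0.15,-0.02,0],[0.18,-0.024,0],[0.207,-0.0277,0],[0.207,-0.0277,0]], rot=[[0,0,-8],[0,0,-16],[0,0,-25],[0,0,-34],[0,0,-43],[0,0,-52],[0,0,-58.9],[0,0,-58.9]])

```text
clock: 16.23
eef_pos: [401.6, 168.4, 180.4]
tcp_rot: [-3.14, -0.002, 2.856]
contact_force: [0.1, -1.7, -0.0]
opening: 0.152
grasp_force: 88.6
```

>>> carry_out(delta_pos=[[0,0,0.02],[0,0,0.035],[0,0,0.035],[0,0,0.035],[0,0,0.035]], rot=[[0,0,0],[0,0,0],[0,0,0],[0,0,0],[0,0,0]])

```text
clock: 16.85
eef_pos: [403.3, 167.6, 146.8]
tcp_rot: [3.141, 0.001, 2.853]
contact_force: [-0.4, 0.8, -1.0]
opening: 0.152
grasp_force: 88.6
```

```bash
python3 - <<'E'
from h import *
s=r.sense();print(s['eef_pos'],np.degrees(s['tcp_rot']))
go(401.7,167.7,73.5,163.5)
cv2.imwrite('pics/w6.png',r.grab_frame('wrist')[100:360,150:500])
E
```

```text
[403.2500307  167.60112777 146.76869144] [1.79969751e+02 3.98444043e-02 1.63452641e+02]
delta [ 0.0016 -0.0004  0.0733] rot [ 0.03  0.04 -0.05]
```

View pics/w6.png

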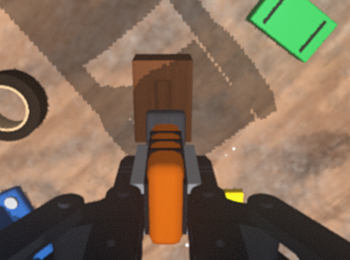

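The key sits in the grip as it did before, and the holder slot at crop (163,92) lines up with it. Inserting.

>>> carry_out(delta_pos=[[0.0016,-0.0004,0.03],[0.0016,-0.0004,0.05],[0.0016,-0.0004,0.06],[0.0016,-0.0004,0.067],[0.0016,-0.0004,0.073],[0.0016,-0.0004,0.073],[0.0016,-0.0004,0.073]], rot=[[0,0,0],[0,0,0],[0,0,0],[0,0,0],[0,0,0],[0,0,0],[0,0,0]])

```text
clock: 17.77
eef_pos: [401.4, 167.8, 73.6]
tcp_rot: [3.141, 0.0, 2.853]
contact_force: [-0.0, -0.5, -1.0]
opening: 0.15
grasp_force: 88.6
```

>>> carry_out(delta_pos=[[0,0,0],[0,0,0],[0,0,0],[0,0,0],[0,0,-0.03],[0,0,-0.08],[0,0,-0.11],[0,0,-0.11]], rot=[[0,0,0],[0,0,0],[0,0,0],[0,0,0],[0,0,0],[0,0,0],[0,0,0],[0,0,0]], claw=0.045, grip_force=40)

```text
clock: 18.77
eef_pos: [402.5, 168.2, 185.3]
tcp_rot: [3.139, 0.004, 2.853]
contact_force: [-0.2, -0.3, -0.6]
opening: 0.525
grasp_force: 0.0
```

```bash
python3 - <<'E'
from h import *
s=r.sense();print(s['eef_pos'],np.degrees(s['tcp_rot']),s['opening'])
CP=cam('wrist');r.grab_frame('wrist')
for o in r.cut_out('key_handle','wrist'): print(o['p'],o['box'],rect('wrist',o['mask'],84,CP))
go(538.5,-17.3,150,187.5)
E
```

```text
[402.52530449 168.22700195 185.34300548] [179.83080369   0.21062602 163.4770904 ] 0.524588328839301
0.91 [298.0, 166.0, 329.0, 229.8] (array([393.7, 170.6]), 49.1, 17.1, -16.0)
delta [-0.1845 -0.1381  0.033 ] rot [  0.     0.   -24.02]
```

>>> carry_out(delta_pos=[[-0.03,-0.023,0],[-0.06,-0.046,0],[-0.09,-0.069,0],[-0.12,-0.092,0],[-0.15,-0.115,0],[-0.1845,-0.138,0.01],[-0.1845,-0.138,0.033],[-0.1845,-0.138,0.033]], rot=[[0,0,-4],[0,0,-8],[0,0,-12],[0,0,-16],[0,0,-20],[0,0,-24],[0,0,-24],[0,0,-24]])

```text
clock: 19.88
eef_pos: [536.6, -17.4, 147.2]
tcp_rot: [3.141, -0.006, -3.012]
contact_force: [-0.4, -0.3, 0.1]
opening: 0.525
grasp_force: 0.0
```

>>> carry_out(delta_pos=[[0,0,0],[0,0,0]], rot=[[0,0,0],[0,0,0]])

```text
clock: 20.12
eef_pos: [538.9, -16.7, 150.8]
tcp_rot: [-3.141, 0.001, -3.01]
contact_force: [-0.2, -0.7, 0.2]
opening: 0.528
grasp_force: 0.0
```

```bash
python3 - <<'E'
from h import *
s=r.sense();print(s['eef_pos'],np.degrees(s['tcp_rot']),s['opening'])
go(539,-17.3,88,187.5)
E
```

```text
[538.92671727 -16.72365947 150.82113106] [-1.79993448e+02  3.88610495e-02 -1.72488829e+02] 0.527917140778129
delta [ 0.     -0.0006  0.0628] rot [-0.01  0.04  0.01]
```

>>> carry_out(delta_pos=[[0,-0.0005,0.03],[0,-0.0005,0.05],[0,-0.0005,0.0625],[0,-0.0005,0.0625],[0,-0.0005,0.0625]], rot=[[0,0,0],[0,0,0],[0,0,0],[0,0,0],[0,0,0]])

```text
clock: 20.75
eef_pos: [539.4, -17.5, 88.6]
tcp_rot: [-3.141, 0.001, -3.011]
contact_force: [0.4, -0.4, 0.7]
opening: 0.525
grasp_force: 0.0
```

>>> carry_out(delta_pos=[[0,0,0],[0,0,0],[0,0,0],[0,0,0],[0,0,0],[0,0,0],[0,0,0]], rot=[[0,0,0],[0,0,0],[0,0,0],[0,0,0],[0,0,0],[0,0,0],[0,0,0]], claw=0.0)

```text
clock: 21.62
eef_pos: [539.6, -18.3, 88.6]
tcp_rot: [-3.141, 0.002, -3.011]
contact_force: [-0.2, -5.4, 4.9]
opening: 0.151
grasp_force: 42.5
```

>>> carry_out(delta_pos=[[-0.015,0,0],[-0.03,0,0],[-0.045,0,0],[-0.06,0,0],[-0.075,0,0],[-0.087,0,0],[-0.09,0,0],[-0.09,0,0]], rot=[[0,0,0],[0,0,0],[0,0,0],[0,0,0],[0,0,0],[0,0,0],[0,0,0],[0,0,0]])

```text
clock: 22.62
eef_pos: [628.2, -7.0, 88.6]
tcp_rot: [-3.14, -0.0, -3.011]
contact_force: [-3.2, -6.7, 8.1]
opening: 0.146
grasp_force: 42.8
```

>>> carry_out(delta_pos=[[0,0,0],[0,0,0]], rot=[[0,0,0],[0,0,0]])

```text
clock: 22.88
eef_pos: [628.2, -7.0, 88.6]
tcp_rot: [-3.14, 0.0, -3.011]
contact_force: [-2.1, -7.1, 7.0]
opening: 0.151
grasp_force: 42.8
```

>>> carry_out(delta_pos=[[-0.002,0.0005,0],[-0.004,0.0005,0],[-0.004,0.0005,0],[-0.004,0.0005,0]], rot=[[0,0,0],[0,0,0],[0,0,0],[0,0,0]])

```text
clock: 23.38
eef_pos: [628.4, -7.0, 88.5]
tcp_rot: [-3.14, -0.008, -3.011]
contact_force: [-15.6, -12.4, 20.1]
opening: 0.147
grasp_force: 44.4
```

>>> carry_out(delta_pos=[[0,0,0],[0,0,0],[0,0,0],[0,0,0],[0,0,-0.02],[0,0,-0.06],[0,0,-0.1],[0,0,-0.1]], rot=[[0,0,0],[0,0,0],[0,0,0],[0,0,0],[0,0,0],[0,0,0],[0,0,0],[0,0,0]], claw=0.05)

```text
clock: 24.38
eef_pos: [634.5, -4.8, 192.9]
tcp_rot: [-3.141, 0.008, -3.011]
contact_force: [0.3, -0.6, 0.5]
opening: 0.583
grasp_force: 0.0
```

```bash
python3 - <<'E'
from h import *
s=r.sense();print(s['eef_pos'],np.degrees(s['tcp_rot']),s['opening'])
go(590,-11,220,187.5)
E
```

```text
[634.4778796   -4.84030318 192.85405119] [-179.94021649    0.43239025 -172.52102867] 0.583093645765025
delta [ 0.0447 -0.0003 -0.0275] rot [-0.06  0.43 -0.02]
```

>>> carry_out(delta_pos=[[0.02,0,-0.013],[0.0445,0,-0.027],[0.0445,0,-0.027],[0.0445,0,-0.027],[0.0445,0,-0.027]], rot=[[0,0,0],[0,0,0],[0,0,0],[0,0,0],[0,0,0]])

```text
clock: 25.0
eef_pos: [588.3, -10.6, 214.2]
tcp_rot: [3.142, -0.0, -3.011]
contact_force: [-0.0, -0.2, 0.3]
opening: 0.589
grasp_force: 0.0
```

```bash
python3 - <<'E'
from h import *
s=r.sense();print(s['eef_pos'],np.degrees(s['tcp_rot']),s['opening'])
CP=cam('wrist'); np.save('w7.npy',CP[1]); im=r.grab_frame('wrist')
for o in r.cut_out('old_packer_mid','wrist'): print(o['p'],o['box'],rect('wrist',o['mask'],30,CP))
c=im[60:320,210:420]; cv2.imwrite('pics/w7.png',cv2.resize(c,None,fx=2.3,fy=2.3,interpolation=cv2.INTER_CUBIC))
# predicted pocket rim corners
a=np.radians(7.5);u=np.array([np.cos(a),np.sin(a)]);v=np.array([-u[1],u[0]]);P=np.array([561.2,-15])
for sx,sy in((-32,-22),(32,-22),(32,22),(-32,22)): print(((proj('wrist',[*(P+sx*u+sy*v),50],CP)-[210,60])*2.3).round(0))
E
```

```text
[588.32049411 -10.58318975 214.23682608] [ 1.79995730e+02 -2.28351411e-02 -1.72520135e+02] 0.5890541481353366
0.66 [295.9, 122.4, 334.6, 184.6] (array([561.1, -15.5]), 56.5, 35.4, 7.5)
[[177. 136.]]
[[181. 305.]]
[[294. 305.]]
[[298. 136.]]
```

View pics/w7.png

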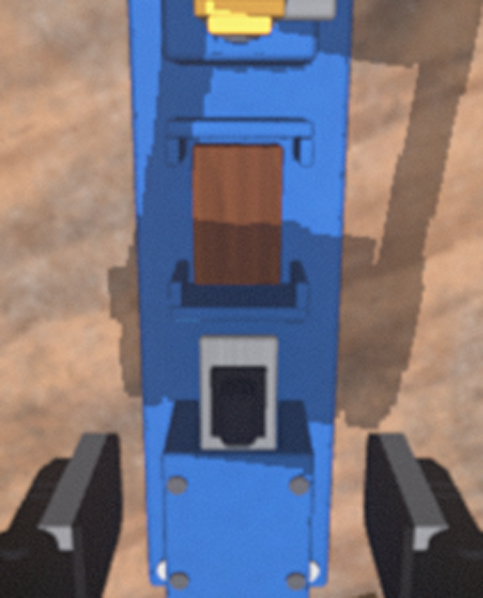

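```bash
python3 - <<'E'
from h import *
go(561.1,-15.2,38,187.5)
E
```

```text
delta [ 0.0273 -0.0011  0.1762] rot [ 0.01 -0.04 -0.02]
```

>>> carry_out(delta_pos=[[0.0273,-0.001,0.03],[0.0273,-0.001,0.08],[0.0273,-0.001,0.11],[0.0273,-0.001,0.13],[0.0273,-0.001,0.15],[0.0273,-0.001,0.165],[0.0273,-0.001,0.176],[0.0273,-0.001,0.176]], rot=[[0,0,0],[0,0,0],[0,0,0],[0,0,0],[0,0,0],[0,0,0],[0,0,0],[0,0,0]], claw=0.046)

```text
clock: 26.1
eef_pos: [560.6, -15.2, 38.1]
tcp_rot: [3.141, -0.001, -3.011]
contact_force: [0.2, -0.4, 0.3]
opening: 0.535
grasp_force: 0.0
```

>>> carry_out(delta_pos=[[0,0,0],[0,0,0],[0,0,0],[0,0,0],[0,0,0]], rot=[[0,0,0],[0,0,0],[0,0,0],[0,0,0],[0,0,0]], claw=0.0)

```text
clock: 26.72
eef_pos: [561.2, -15.2, 39.2]
tcp_rot: [-3.141, 0.001, -3.011]
contact_force: [-1.0, 0.5, 5.7]
opening: 0.407
grasp_force: 41.6
```

>>> carry_out(delta_pos=[[0,0,-0.02],[0,0,-0.05],[0,0,-0.09],[0,0,-0.12],[0,0,-0.12],[0,0,-0.12]], rot=[[0,0,0],[0,0,0],[0,0,0],[0,0,0],[0,0,0],[0,0,0]])

```text
clock: 27.48
eef_pos: [560.4, -15.2, 158.0]
tcp_rot: [3.141, -0.001, -3.011]
contact_force: [0.2, -0.3, -1.4]
opening: 0.409
grasp_force: 41.0
```

```bash
python3 - <<'E'
from h import *
s=r.sense();print(s['eef_pos'],np.degrees(s['tcp_rot']),s['opening'],s['grasp_force'])
go(620,110,80,187.5)
E
```

```text
[560.38164344 -15.2057947  158.04541403] [ 1.79991894e+02 -5.31143839e-02 -1.72525849e+02] 0.40915319251683774 40.976977944374084
delta [-0.0755  0.1164  0.078 ] rot [ 0.01 -0.05 -0.03]
```

>>> carry_out(delta_pos=[[-0.02,0.03,0],[-0.05,0.07,0],[-0.0755,0.1164,0.02],[-0.0755,0.1164,0.078],[-0.0755,0.1164,0.11],[-0.0755,0.1164,0.128],[-0.0755,0.1164,0.128],[-0.0755,0.1164,0.128]], rot=[[0,0,0],[0,0,0],[0,0,0],[0,0,0],[0,0,0],[0,0,0],[0,0,0],[0,0,0]])

```text
clock: 28.48
eef_pos: [620.9, 109.9, 30.9]
tcp_rot: [3.142, 0.0, -3.011]
contact_force: [0.5, 0.2, 0.9]
opening: 0.409
grasp_force: 44.6
```

>>> carry_out(delta_pos=[[0,0,0],[0,0,0],[0,0,0],[0,0,-0.03],[0,0,-0.08],[0,0,-0.13],[0,0,-0.18],[0,0,-0.18]], rot=[[0,0,0],[0,0,0],[0,0,0],[0,0,0],[0,0,0],[0,0,0],[0,0,0],[0,0,0]], claw=0.05)

```text
clock: 29.48
eef_pos: [623.1, 110.4, 215.7]
tcp_rot: [3.141, 0.008, -3.011]
contact_force: [-0.5, 0.3, 0.3]
opening: 0.589
grasp_force: 0.0
```

```bash
python3 - <<'E'
from h import *
s=r.sense();print(s['eef_pos'],np.degrees(s['tcp_rot']),s['opening'],s['qpos'][5])
im=r.grab_frame('top'); 
for t,z in(('old_packer_mid',20),('packer_8a_mid',8),('packer_16a_mid',16)):
    for o in r.cut_out(t,'top'):
        if o['p']>.3: print(t,round(o['p'],2),*rect('top',o['mask'],z), im[o['mask']].mean(0).round())
CP=cam('wrist'); im=r.grab_frame('wrist'); np.save('w8.npy',CP[1]); cv2.imwrite('pics/w8.png',im)
for t,z in(('old_packer_mid',20),('packer_8a_mid',8),('packer_16a_mid',16)):
    for o in r.cut_out(t,'wrist'):
        if o['p']>.3: print(t,round(o['p'],2),*rect('wrist',o['mask'],z,CP), im[o['mask']].mean(0).round())
E
```

```text
[623.13227679 110.4411459  215.65031662] [ 179.97988339    0.4712251  -172.52676751] 0.5886934051655451 -1.528187110106647
packer_8a_mid 0.85 [491.1 429.3] 58.0 37.8 -10.7 [106. 232. 234.]
packer_8a_mid 0.79 [410.  502.7] 58.5 38.0 15.1 [212. 213.  97.]
packer_8a_mid 0.65 [400.5 167.2] 44.1 19.3 -15.5 [ 75. 137. 192.]
packer_8a_mid 0.56 [399.1 387. ] 56.9 37.0 16.4 [216. 216.  94.]
packer_16a_mid 0.61 [645.9 298. ] 54.1 33.9 25.8 [130. 213. 103.]
old_packer_mid 0.6 [619.2 110.4] 59.0 35.0 8.8 [42. 59. 90.]
packer_8a_mid 0.69 [632.5 -13.7] 308.2 107.9 7.1 [170. 106.  64.]
packer_16a_mid 0.78 [645.2 293.7] 63.5 40.6 27.3 [ 88. 170.  71.]
```

```bash
cat >> h.py <<'E'
HSV=dict(green=((45,90,60),(75,255,255)),yellow=((22,120,90),(35,255,255)))
def find(n,col,z,amin=150):
    CP=cam(n); im=r.grab_frame(n); m=cv2.inRange(cv2.cvtColor(im,cv2.COLOR_BGR2HSV),*HSV[col]); m=cv2.morphologyEx(m,cv2.MORPH_CLOSE,np.ones((5,5)))
    k,l,st,_=cv2.connectedComponentsWithStats(m)
    for i in range(1,k):
        if st[i,4]>amin: print(n,col,st[i].tolist(),*rect(n,l==i,z,CP))
    return im
E
python3 - <<'E'
from h import *
find('top','green',16); find('top','yellow',8)
go(645.5,296,200,206)
E
```

```text
top green [287, 162, 21, 25, 314] [646.2 296.3] 55.4 34.3 27.5
top green [296, 275, 24, 25, 332] [374.1 275.3] 54.4 34.5 38.0
top yellow [531, 131, 27, 22, 322] [ 718.9 -317.2] 74.7 30.9 -62.6
top yellow [335, 208, 19, 25, 344] [532.4 184. ] 56.9 37.2 -15.3
top yellow [235, 227, 18, 25, 358] [490.9 428.4] 56.7 37.5 -8.2
top yellow [576, 235, 34, 15, 308] [ 469.6 -418.4] 81.6 30.5 76.3
top yellow [213, 350, 40, 19, 359] [208.9 455.8] 95.5 22.8 -74.5
delta [-0.0491  0.1812  0.0099] rot [ 1.000e-02 -7.000e-02 -1.853e+01]
```

>>> carry_out(delta_pos=[[-0.01,0.04,0],[-0.02,0.08,0.005],[-0.03,0.12,0.01],[-0.04,0.155,0.01],[-0.049,0.181,0.01],[-0.049,0.181,0.01],[-0.049,0.181,0.01],[-0.049,0.181,0.01]], rot=[[0,0,-5],[0,0,-10],[0,0,-15],[0,0,-19.5],[0,0,-19.5],[0,0,-19.5],[0,0,-19.5],[0,0,-19.5]])

```text
clock: 30.98
eef_pos: [645.6, 294.8, 200.7]
tcp_rot: [-3.141, -0.001, -2.672]
contact_force: [0.6, 1.1, -0.8]
opening: 0.589
grasp_force: 0.0
```

```bash
python3 - <<'E'
from h import *
find('wrist','green',16)
go(646,296,30,207)
E
```

```text
wrist green [297, 153, 39, 59, 2200] [645.5 296.6] 56.7 35.6 26.9
delta [-0.0008  0.0009  0.1708] rot [-0.01 -0.01 -0.08]
```

>>> carry_out(delta_pos=[[-0.0004,0.0013,0.05],[-0.0004,0.0013,0.1],[-0.0004,0.0013,0.14],[-0.0004,0.0013,0.16],[-0.0004,0.0013,0.172],[-0.0004,0.0013,0.172],[-0.0004,0.0013,0.172]], rot=[[0,0,0],[0,0,0],[0,0,0],[0,0,0],[0,0,0],[0,0,0],[0,0,0]])

```text
clock: 31.9
eef_pos: [646.5, 297.6, 30.4]
tcp_rot: [-3.141, 0.002, -2.671]
contact_force: [-0.2, 0.4, 0.5]
opening: 0.585
grasp_force: 0.0
```

>>> carry_out(delta_pos=[[0,0,0],[0,0,0],[0,0,0],[0,0,0],[0,0,0]], rot=[[0,0,0],[0,0,0],[0,0,0],[0,0,0],[0,0,0]], claw=0.0)

```text
clock: 32.52
eef_pos: [646.5, 297.7, 30.5]
tcp_rot: [-3.141, 0.003, -2.671]
contact_force: [-1.2, -0.1, 6.8]
opening: 0.409
grasp_force: 40.7
```

>>> carry_out(delta_pos=[[0,0,-0.02],[0,0,-0.06],[0,0,-0.1],[0,0,-0.13],[0,0,-0.13],[0,0,-0.13]], rot=[[0,0,0],[0,0,0],[0,0,0],[0,0,0],[0,0,0],[0,0,0]])

```text
clock: 33.28
eef_pos: [645.0, 297.0, 158.7]
tcp_rot: [3.142, -0.0, -2.671]
contact_force: [0.1, -0.0, -1.3]
opening: 0.405
grasp_force: 40.0
```

```bash
python3 - <<'E'
from h import *
s=r.sense();print(s['eef_pos'],np.degrees(s['tcp_rot']),s['opening'])
find('wrist','green',140)
go(561.1,-15,110,187.5)
E
```

```text
[645.03520931 297.00807725 158.69666705] [ 1.79999749e+02 -2.33853275e-02 -1.53023328e+02] 0.40533073159251976
wrist green [274, 205, 83, 120, 9417] [644.5 297.8] 62.0 37.0 27.0
delta [ 0.2159 -0.24    0.0483] rot [-1.000e-02 -9.000e-02  1.947e+01]
```

>>> carry_out(delta_pos=[[0.03,-0.034,0],[0.07,-0.078,0],[0.11,-0.122,0],[0.15,-0.167,0],[0.185,-0.206,0],[0.2159,-0.24,0],[0.2159,-0.24,0],[0.2159,-0.24,0.03]], rot=[[0,0,4],[0,0,8],[0,0,12],[0,0,16],[0,0,19.5],[0,0,19.5],[0,0,19.5],[0,0,19.5]])

```text
clock: 34.33
eef_pos: [563.3, -14.8, 129.5]
tcp_rot: [-3.141, 0.003, -3.012]
contact_force: [-0.3, -0.2, -0.0]
opening: 0.408
grasp_force: 40.1
```

>>> carry_out(delta_pos=[[0,0,0],[0,0,0],[0,0,0]], rot=[[0,0,0],[0,0,0],[0,0,0]])

```text
clock: 34.7
eef_pos: [562.5, -14.2, 129.5]
tcp_rot: [-3.141, 0.001, -3.011]
contact_force: [0.8, -0.3, -1.3]
opening: 0.407
grasp_force: 40.1
```

```bash
python3 - <<'E'
from h import *
s=r.sense();print(s['eef_pos'],np.degrees(s['tcp_rot']),s['opening'])
go(561.1,-15,40.5,187.5)
E
```

```text
[562.50666514 -14.18590398 129.52305906] [-1.79993226e+02  5.86371089e-02 -1.72490376e+02] 0.40676971959866925
delta [ 0.0016 -0.0006  0.089 ] rot [-0.01  0.06  0.01]
```

>>> carry_out(delta_pos=[[0.0014,-0.0008,0.03],[0.0014,-0.0008,0.05],[0.0014,-0.0008,0.065],[0.0014,-0.0008,0.075],[0.0014,-0.0008,0.082],[0.0014,-0.0008,0.088],[0.0014,-0.0008,0.088],[0.0014,-0.0008,0.088]], rot=[[0,0,0],[0,0,0],[0,0,0],[0,0,0],[0,0,0],[0,0,0],[0,0,0],[0,0,0]])

```text
clock: 35.7
eef_pos: [560.8, -15.6, 41.0]
tcp_rot: [-3.142, 0.0, -3.011]
contact_force: [-0.2, -0.7, -0.1]
opening: 0.412
grasp_force: 40.2
```

>>> carry_out(delta_pos=[[0,0,0],[0,0,0],[0,0,0],[0,0,-0.02],[0,0,-0.06],[0,0,-0.1],[0,0,-0.16],[0,0,-0.16]], rot=[[0,0,0],[0,0,0],[0,0,0],[0,0,0],[0,0,0],[0,0,0],[0,0,0],[0,0,0]], claw=0.046)

```text
clock: 36.7
eef_pos: [563.5, -15.7, 205.5]
tcp_rot: [-3.14, 0.009, -3.011]
contact_force: [-0.4, 0.7, -0.2]
opening: 0.539
grasp_force: 0.0
```

```bash
python3 - <<'E'
from h import *
s=r.sense();print(s['eef_pos'],np.degrees(s['tcp_rot']),s['opening'])
find('wrist','green',26)
find('top','yellow',8); find('top','green',16)
go(532.4,184,190,165)
E
```

```text
[563.48103011 -15.69341594 205.53685242] [-179.91978644    0.48820063 -172.52412722] 0.5390465097029766
wrist green [297, 150, 39, 57, 2125] [560.3 -15. ] 53.6 34.8 7.5
top yellow [532, 131, 27, 19, 252] [ 720.4 -319.7] 65.0 31.2 -60.3
top yellow [335, 208, 19, 25, 337] [531.6 184.6] 56.0 36.1 -17.0
top yellow [235, 227, 18, 25, 355] [490.9 428.6] 56.7 37.2 -8.2
top yellow [576, 235, 35, 15, 304] [ 469.4 -419.6] 82.5 31.2 77.6
top yellow [213, 350, 40, 19, 361] [209.  455.9] 95.5 23.0 -74.4
top green [420, 206, 16, 13, 158] [548.6 -18.6] 35.1 27.1 -84.7
top green [296, 275, 24, 25, 334] [374.1 275.3] 54.4 34.5 38.0
delta [0.0014 0.2015 0.0101] rot [-0.   -0.05 22.48]
```

```bash
python3 - <<'E'
from h import *
go(374.1,275.3,190,218)
E
```

```text
delta [0.1465 0.3126 0.0103] rot [ 2.000e-02 -5.000e-02 -3.052e+01]
```

>>> carry_out(delta_pos=[[0.018,0.039,0],[0.036,0.078,0],[0.054,0.117,0.01],[0.072,0.156,0.01],[0.09,0.195,0.01],[0.11,0.234,0.01],[0.128,0.273,0.01],[0.1465,0.3126,0.01]], rot=[[0,0,-5],[0,0,-10],[0,0,-15],[0,0,-20],[0,0,-25],[0,0,-30.5],[0,0,-30.5],[0,0,-30.5]], claw=0.05)

```text
clock: 37.85
eef_pos: [373.0, 275.7, 189.1]
tcp_rot: [3.142, -0.003, -2.479]
contact_force: [-0.5, -0.3, -0.0]
opening: 0.587
grasp_force: 0.0
```

>>> carry_out(delta_pos=[[0,0,0],[0,0,0],[0,0,0]], rot=[[0,0,0],[0,0,0],[0,0,0]])

```text
clock: 38.22
eef_pos: [374.9, 274.4, 190.2]
tcp_rot: [-3.141, -0.001, -2.48]
contact_force: [0.5, 0.3, -0.1]
opening: 0.585
grasp_force: 0.0
```

```bash
python3 - <<'E'
from h import *
find('wrist','green',16)
go(374.1,275.3,30,218)
E
```

```text
wrist green [297, 153, 41, 61, 2369] [372.6 275.8] 56.8 36.1 37.9
delta [0.     0.0013 0.1604] rot [-0.01 -0.05 -0.1 ]
```

>>> carry_out(delta_pos=[[0.0006,0.002,0.05],[0.0006,0.002,0.1],[0.0006,0.002,0.13],[0.0006,0.002,0.15],[0.0006,0.002,0.1605],[0.0006,0.002,0.1605],[0.0006,0.002,0.1605]], rot=[[0,0,0],[0,0,0],[0,0,0],[0,0,0],[0,0,0],[0,0,0],[0,0,0]])

```text
clock: 39.15
eef_pos: [373.6, 276.6, 31.0]
tcp_rot: [-3.142, 0.001, -2.479]
contact_force: [0.5, 0.5, 0.6]
opening: 0.588
grasp_force: 0.0
```

>>> carry_out(delta_pos=[[0,0,0],[0,0,0],[0,0,0],[0,0,0],[0,0,0]], rot=[[0,0,0],[0,0,0],[0,0,0],[0,0,0],[0,0,0]], claw=0.0)

```text
clock: 39.78
eef_pos: [373.5, 276.8, 31.3]
tcp_rot: [-3.141, 0.002, -2.479]
contact_force: [-0.4, -1.3, 5.7]
opening: 0.406
grasp_force: 39.6
```

>>> carry_out(delta_pos=[[0,0,-0.02],[0,0,-0.06],[0,0,-0.1],[0,0,-0.15],[0,0,-0.15],[0,0,-0.15]], rot=[[0,0,0],[0,0,0],[0,0,0],[0,0,0],[0,0,0],[0,0,0]])

```text
clock: 40.52
eef_pos: [372.8, 276.4, 180.3]
tcp_rot: [-3.142, 0.001, -2.479]
contact_force: [-0.2, -0.3, -0.6]
opening: 0.404
grasp_force: 40.6
```

```bash
python3 - <<'E'
from h import *
s=r.sense();print(s['eef_pos'],np.degrees(s['tcp_rot']),s['opening'])
find('wrist','green',160)
go(561.1,-15,150,187.5)
E
```

```text
[372.7741039  276.36250517 180.33124836] [-1.79998874e+02  3.48425129e-02 -1.42018346e+02] 0.40409563051381076
wrist green [274, 203, 83, 119, 9278] [371.9 276.8] 61.9 37.1 38.0
delta [ 0.0304 -0.3456  0.0297] rot [-1.000e-02 -6.000e-02  3.048e+01]
```

>>> carry_out(delta_pos=[[0.0038,-0.043,0],[0.0076,-0.086,0],[0.0114,-0.13,0],[0.0152,-0.173,0],[0.019,-0.216,0],[0.0228,-0.26,0],[0.0266,-0.303,0],[0.0304,-0.3456,0.01]], rot=[[0,0,5],[0,0,10],[0,0,15],[0,0,20],[0,0,25],[0,0,30.5],[0,0,30.5],[0,0,30.5]])

```text
clock: 41.58
eef_pos: [561.9, -16.0, 168.9]
tcp_rot: [3.141, -0.001, -3.011]
contact_force: [-0.3, 1.1, -0.6]
opening: 0.409
grasp_force: 40.6
```

>>> carry_out(delta_pos=[[0,0,0.02],[0,0,0.04],[0,0,0.04],[0,0,0.04],[0,0,0.04]], rot=[[0,0,0],[0,0,0],[0,0,0],[0,0,0],[0,0,0]])

```text
clock: 42.2
eef_pos: [562.1, -14.5, 130.9]
tcp_rot: [-3.141, 0.001, -3.011]
contact_force: [0.6, -0.5, -0.1]
opening: 0.409
grasp_force: 40.6
```

```bash
python3 - <<'E'
from h import *
s=r.sense();print(s['eef_pos'],np.degrees(s['tcp_rot']),s['opening'])
go(561.1,-15,57.5,187.5)
E
```

```text
[562.09195869 -14.50276516 130.8835535 ] [-1.79990784e+02  5.36979910e-02 -1.72508593e+02] 0.4093805231497048
delta [ 0.0011 -0.0004  0.0734] rot [-0.01  0.05 -0.01]
```

>>> carry_out(delta_pos=[[0.001,-0.0006,0.02],[0.001,-0.0006,0.04],[0.001,-0.0006,0.055],[0.001,-0.0006,0.065],[0.001,-0.0006,0.0725],[0.001,-0.0006,0.0725],[0.001,-0.0006,0.0725]], rot=[[0,0,0],[0,0,0],[0,0,0],[0,0,0],[0,0,0],[0,0,0],[0,0,0]])

```text
clock: 43.08
eef_pos: [561.0, -15.4, 58.0]
tcp_rot: [-3.142, 0.001, -3.011]
contact_force: [1.3, 0.3, -0.3]
opening: 0.41
grasp_force: 40.6
```

>>> carry_out(delta_pos=[[0,0,0],[0,0,0],[0,0,0],[0,0,-0.02],[0,0,-0.06],[0,0,-0.1],[0,0,-0.14],[0,0,-0.14]], rot=[[0,0,0],[0,0,0],[0,0,0],[0,0,0],[0,0,0],[0,0,0],[0,0,0],[0,0,0]], claw=0.046)

```text
clock: 44.08
eef_pos: [562.7, -15.4, 201.1]
tcp_rot: [-3.141, 0.006, -3.011]
contact_force: [-0.5, 0.5, 0.1]
opening: 0.544
grasp_force: 0.0
```

```bash
python3 - <<'E'
from h import *
s=r.sense();print(s['eef_pos'],np.degrees(s['tcp_rot']),s['opening'])
find('wrist','green',42)
find('top','yellow',8)
go(532,184.3,190,164)
E
```

```text
[562.73445479 -15.42756111 201.05270047] [-179.94456583    0.34355517 -172.52468384] 0.5444439917953277
wrist green [295, 153, 42, 62, 2473] [559.1 -15. ] 54.9 35.0 7.4
top yellow [531, 131, 28, 19, 274] [ 719.5 -317.2] 70.8 30.9 -64.6
top yellow [335, 209, 19, 24, 332] [531.7 184.7] 56.0 35.8 -17.2
top yellow [235, 228, 18, 24, 354] [490.9 428.4] 56.5 37.8 -7.7
top yellow [576, 235, 34, 15, 328] [ 469.1 -418.4] 80.5 31.3 80.2
top yellow [213, 350, 40, 19, 367] [209.  455.8] 95.5 23.3 -73.9
delta [0.0024 0.2017 0.0077] rot [0.000e+00 2.000e-02 2.347e+01]
```

>>> carry_out(delta_pos=[[0,0.04,0],[0.001,0.08,0.005],[0.002,0.12,0.008],[0.0024,0.16,0.008],[0.0024,0.2017,0.008],[0.0024,0.2017,0.008],[0.0024,0.2017,0.008],[0.0024,0.2017,0.008]], rot=[[0,0,6],[0,0,12],[0,0,18],[0,0,23.5],[0,0,23.5],[0,0,23.5],[0,0,23.5],[0,0,23.5]], claw=0.05)

```text
clock: 45.18
eef_pos: [532.0, 183.2, 189.2]
tcp_rot: [-3.141, -0.001, 2.861]
contact_force: [-0.7, -0.5, -0.4]
opening: 0.584
grasp_force: 0.0
```

```bash
python3 - <<'E'
from h import *
find('wrist','yellow',8)
go(531.8,184.5,28,164)
E
```

```text
wrist yellow [554, 20, 55, 77, 3408] [490.6 427.8] 56.2 40.1 -8.0
wrist yellow [297, 153, 40, 59, 2227] [531.6 184.7] 56.1 36.1 -16.1
wrist yellow [11, 198, 32, 22, 364] [477.2 -92. ] 35.2 11.8 -82.7
wrist yellow [21, 216, 32, 21, 344] [499.5 -89.2] 35.4 11.7 -83.1
delta [0.0005 0.0012 0.1614] rot [-0.03 -0.03 -0.09]
```

>>> carry_out(delta_pos=[[0.0005,0.001,0.05],[0.0005,0.001,0.1],[0.0005,0.001,0.13],[0.0005,0.001,0.15],[0.0005,0.001,0.158],[0.0005,0.001,0.1625],[0.0005,0.001,0.1625],[0.0005,0.001,0.1625]], rot=[[0,0,0],[0,0,0],[0,0,0],[0,0,0],[0,0,0],[0,0,0],[0,0,0],[0,0,0]])

```text
clock: 46.22
eef_pos: [532.5, 185.5, 28.1]
tcp_rot: [3.141, 0.001, 2.862]
contact_force: [0.5, -0.4, 0.2]
opening: 0.587
grasp_force: 0.0
```

>>> carry_out(delta_pos=[[0,0,0],[0,0,0],[0,0,0],[0,0,0],[0,0,0]], rot=[[0,0,0],[0,0,0],[0,0,0],[0,0,0],[0,0,0]], claw=0.0)

```text
clock: 46.85
eef_pos: [532.3, 185.5, 28.2]
tcp_rot: [3.141, 0.001, 2.862]
contact_force: [-1.6, 0.3, 5.7]
opening: 0.402
grasp_force: 39.3
```

>>> carry_out(delta_pos=[[0,0,-0.02],[0,0,-0.06],[0,0,-0.1],[0,0,-0.14],[0,0,-0.14],[0,0,-0.14]], rot=[[0,0,0],[0,0,0],[0,0,0],[0,0,0],[0,0,0],[0,0,0]])

```text
clock: 47.6
eef_pos: [531.6, 185.3, 167.0]
tcp_rot: [-3.141, -0.0, 2.862]
contact_force: [-0.2, 0.1, -1.0]
opening: 0.402
grasp_force: 40.2
```

```bash
python3 - <<'E'
from h import *
s=r.sense();print(s['eef_pos'],np.degrees(s['tcp_rot']),s['opening'])
find('wrist','yellow',147)
go(561.1,-15,130,187.5)
E
```

```text
[531.55567937 185.30584098 167.01131832] [-1.79991988e+02 -1.07179955e-02  1.63978516e+02] 0.40191659201963126
wrist yellow [570, 15, 61, 83, 4027] [474.3 317. ] 28.0 20.3 -8.0
wrist yellow [276, 207, 80, 111, 8339] [530.1 186.1] 57.5 36.0 -16.2
wrist yellow [0, 229, 26, 22, 343] [479.3  56.5] 15.6 6.0 -82.6
delta [-0.084  -0.1841  0.0365] rot [ -0.03  -0.08 -23.52]
```

>>> carry_out(delta_pos=[[-0.015,-0.033,0],[-0.03,-0.066,0],[-0.045,-0.1,0],[-0.06,-0.133,0],[-0.075,-0.166,0],[-0.085,-0.184,0.01],[-0.085,-0.184,0.036],[-0.085,-0.184,0.036]], rot=[[0,0,-5],[0,0,-10],[0,0,-15],[0,0,-20],[0,0,-23.5],[0,0,-23.5],[0,0,-23.5],[0,0,-23.5]])

```text
clock: 48.65
eef_pos: [560.8, -14.8, 128.4]
tcp_rot: [3.141, -0.006, -3.013]
contact_force: [-0.6, 0.6, -0.1]
opening: 0.4
grasp_force: 40.2
```

>>> carry_out(delta_pos=[[0,0,0],[0,0,0],[0,0,0]], rot=[[0,0,0],[0,0,0],[0,0,0]])

```text
clock: 49.02
eef_pos: [563.3, -14.6, 131.9]
tcp_rot: [-3.141, 0.001, -3.011]
contact_force: [0.4, 0.0, -0.3]
opening: 0.402
grasp_force: 40.2
```

```bash
python3 - <<'E'
from h import *
s=r.sense();print(s['eef_pos'],np.degrees(s['tcp_rot']),s['opening'])
go(562,-15,70.5,187.5)
E
```

```text
[563.26038157 -14.62192788 131.94929163] [-1.79991779e+02  6.39209417e-02 -1.72507823e+02] 0.402483376379298
delta [ 0.0014 -0.0002  0.0614] rot [-0.01  0.06 -0.01]
```

>>> carry_out(delta_pos=[[0.001,-0.0005,0.02],[0.001,-0.0005,0.035],[0.001,-0.0005,0.047],[0.001,-0.0005,0.055],[0.001,-0.0005,0.061],[0.001,-0.0005,0.061],[0.001,-0.0005,0.061]], rot=[[0,0,0],[0,0,0],[0,0,0],[0,0,0],[0,0,0],[0,0,0],[0,0,0]])

```text
clock: 49.9
eef_pos: [562.1, -15.6, 70.4]
tcp_rot: [-3.142, 0.0, -3.011]
contact_force: [0.1, 0.1, -0.3]
opening: 0.398
grasp_force: 40.2
```

>>> carry_out(delta_pos=[[0,0,0],[0,0,0],[0,0,0],[0,0,-0.02],[0,0,-0.06],[-0.01,0,-0.1],[-0.02,0,-0.13],[-0.02,0,-0.13]], rot=[[0,0,0],[0,0,0],[0,0,0],[0,0,0],[0,0,0],[0,0,0],[0,0,0],[0,0,0]], claw=0.046)

```text
clock: 50.9
eef_pos: [583.9, -12.9, 202.9]
tcp_rot: [-3.141, 0.005, -3.011]
contact_force: [-0.4, 0.0, 0.2]
opening: 0.542
grasp_force: 0.0
```

```bash
python3 - <<'E'
from h import *
s=r.sense();print(s['eef_pos'],np.degrees(s['tcp_rot']),s['opening'])
im=find('wrist','yellow',50)
cv2.imwrite('pics/w9.png',cv2.resize(im[60:320,210:420],None,fx=2.3,fy=2.3,interpolation=cv2.INTER_CUBIC))
go(628.4,-7.5,150,187.5)
E
```

```text
[583.86887593 -12.91334766 202.94646496] [-179.95310916    0.30373954 -172.51839893] 0.5416762735544305
wrist yellow [298, 64, 39, 15, 420] [489.  -23.3] 29.2 10.1 -82.5
wrist yellow [294, 131, 44, 66, 2812] [561.5 -14.8] 55.1 35.6 7.5
wrist yellow [527, 332, 43, 31, 506] [715.4 243. ] 54.6 14.1 58.8
delta [-0.0462 -0.0006  0.0512] rot [-0.02  0.12 -0.02]
```

View pics/w9.png

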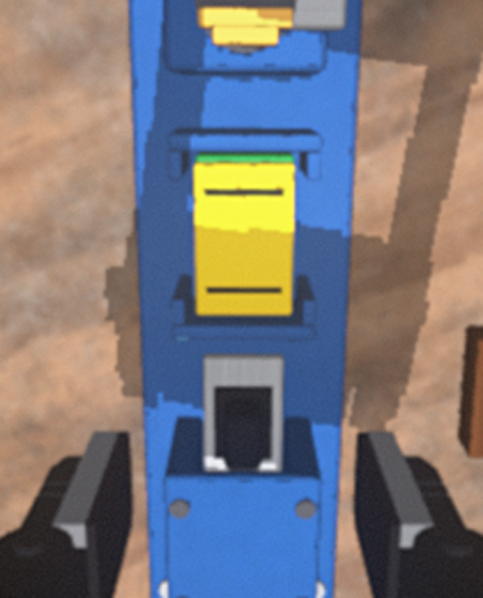

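The yellow packer lies flat and centred in the pocket on the two green ones. Now the cover.

>>> carry_out(delta_pos=[[-0.02,-0.0006,0.01],[-0.0462,-0.0006,0.03],[-0.0462,-0.0006,0.06],[-0.0462,-0.0006,0.09],[-0.0462,-0.0006,0.105],[-0.0462,-0.0006,0.1125],[-0.0462,-0.0006,0.1125],[-0.0462,-0.0006,0.1125]], rot=[[0,0,0],[0,0,0],[0,0,0],[0,0,0],[0,0,0],[0,0,0],[0,0,0],[0,0,0]], claw=0.045)

```text
clock: 51.95
eef_pos: [628.3, -7.6, 88.8]
tcp_rot: [-3.141, 0.002, -3.011]
contact_force: [0.7, 0.3, -0.8]
opening: 0.53
grasp_force: 0.0
```

>>> carry_out(delta_pos=[[0,0,0],[0,0,0],[0,0,0],[0,0,0],[0,0,0],[0,0,0],[0,0,0]], rot=[[0,0,0],[0,0,0],[0,0,0],[0,0,0],[0,0,0],[0,0,0],[0,0,0]], claw=0.0)

```text
clock: 52.82
eef_pos: [628.0, -7.3, 88.6]
tcp_rot: [3.141, 0.001, -3.011]
contact_force: [-1.8, 2.2, 7.8]
opening: 0.151
grasp_force: 41.2
```

>>> carry_out(delta_pos=[[0.012,0,0],[0.024,0,0],[0.036,0,0],[0.048,0,0],[0.06,0,0],[0.072,0,0],[0.084,0,0],[0.084,0,0]], rot=[[0,0,0],[0,0,0],[0,0,0],[0,0,0],[0,0,0],[0,0,0],[0,0,0],[0,0,0]])

```text
clock: 53.82
eef_pos: [543.1, -18.1, 88.6]
tcp_rot: [3.141, -0.0, -3.012]
contact_force: [-2.1, 4.6, 10.8]
opening: 0.152
grasp_force: 41.8
```

>>> carry_out(delta_pos=[[0.003,0,0],[0.006,0,0],[0.008,0,0],[0.009,0,0],[0.009,0,0]], rot=[[0,0,0],[0,0,0],[0,0,0],[0,0,0],[0,0,0]])

```text
clock: 54.45
eef_pos: [538.4, -18.7, 88.7]
tcp_rot: [3.141, 0.008, -3.012]
contact_force: [12.2, 9.4, -4.8]
opening: 0.151
grasp_force: 39.8
```

>>> carry_out(delta_pos=[[0,0,0],[0,0,0],[0,0,0],[0,0,-0.02],[0,0,-0.06],[0,0,-0.1],[0,0,-0.1]], rot=[[0,0,0],[0,0,0],[0,0,0],[0,0,0],[0,0,0],[0,0,0],[0,0,0]], claw=0.045)

```text
clock: 55.32
eef_pos: [537.1, -19.9, 190.7]
tcp_rot: [-3.141, 0.005, -3.011]
contact_force: [0.3, -0.3, -0.8]
opening: 0.526
grasp_force: 0.0
```

```bash
python3 - <<'E'
from h import *
s=r.sense();print(s['eef_pos'],np.degrees(s['tcp_rot']),s['opening'])
im=r.grab_frame('top')
for t,z in (('cover_knob',60),('lock',74),('key_handle',84)):
  for o in r.cut_out(t,'top'): 
    if o['p']>.3: print(t,o['p'],o['box'],rect('top',o['mask'],z))
go(401.7,167.7,150,163.5)
E
```

```text
[537.08796531 -19.87511309 190.66967518] [-179.93990911    0.30029186 -172.53390721] 0.5257707150206493
cover_knob 0.64 [417.5, 167.6, 437.4, 227.8] (array([602.7,  -8.1]), 92.1, 31.1, 7.7)
lock 0.75 [422.7, 233.1, 441.6, 241.4] (array([480.8, -13.9]), 43.9, 25.2, 89.0)
key_handle 0.51 [345.5, 267.5, 360.3, 286.7] (array([404.4, 170.7]), 39.7, 19.1, -12.7)
delta [0.1072 0.203  0.0369] rot [-1.000e-02 -1.200e-01  2.397e+01]
```

>>> carry_out(delta_pos=[[0.015,0.03,0],[0.035,0.066,0],[0.055,0.105,0],[0.075,0.142,0.01],[0.095,0.18,0.03],[0.1072,0.203,0.037],[0.1072,0.203,0.037],[0.1072,0.203,0.037]], rot=[[0,0,5],[0,0,10],[0,0,15],[0,0,20],[0,0,24],[0,0,24],[0,0,24],[0,0,24]])

```text
clock: 56.52
eef_pos: [403.0, 167.3, 150.5]
tcp_rot: [-3.141, -0.0, 2.854]
contact_force: [0.4, -0.4, 0.2]
opening: 0.523
grasp_force: 0.0
```

```bash
python3 - <<'E'
from h import *
s=r.sense();print(s['eef_pos'],np.degrees(s['tcp_rot']),s['opening'])
cv2.imwrite('pics/w10.png',r.grab_frame('wrist')[100:360,150:500])
go(401.7,167.7,72.5,163.5)
E
```

```text
[402.96130769 167.33730565 150.47247748] [-1.79965181e+02 -1.95601619e-02  1.63506632e+02] 0.5233779223999224
delta [0.0017 0.     0.0782] rot [-0.01  0.   -0.04]
```

View pics/w10.png

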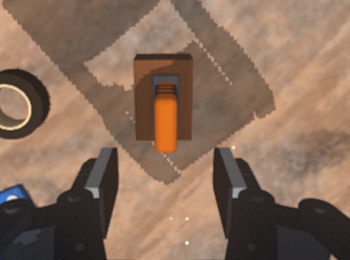

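The key stands upright in the holder, centred between the open fingers. Grasping it.

>>> carry_out(delta_pos=[[0.0015,0,0.03],[0.0015,0,0.055],[0.0015,0,0.07],[0.0015,0,0.078],[0.0015,0,0.078],[0.0015,0,0.078]], rot=[[0,0,0],[0,0,0],[0,0,0],[0,0,0],[0,0,0],[0,0,0]])

```text
clock: 57.32
eef_pos: [401.8, 168.1, 73.3]
tcp_rot: [3.141, 0.001, 2.853]
contact_force: [-0.2, -0.4, -0.0]
opening: 0.522
grasp_force: 0.0
```

>>> carry_out(delta_pos=[[0,0,0],[0,0,0],[0,0,0],[0,0,0],[0,0,0],[0,0,0],[0,0,0]], rot=[[0,0,0],[0,0,0],[0,0,0],[0,0,0],[0,0,0],[0,0,0],[0,0,0]], claw=0.0, grip_force=90)

```text
clock: 58.2
eef_pos: [401.6, 168.3, 73.4]
tcp_rot: [3.141, 0.001, 2.853]
contact_force: [-1.2, -0.6, 6.6]
opening: 0.156
grasp_force: 87.6
```

>>> carry_out(delta_pos=[[0,0,-0.03],[0,0,-0.06],[0,0,-0.1],[0,0,-0.11],[0,0,-0.11]], rot=[[0,0,0],[0,0,0],[0,0,0],[0,0,0],[0,0,0]])

```text
clock: 58.82
eef_pos: [401.4, 168.2, 183.0]
tcp_rot: [3.141, 0.001, 2.853]
contact_force: [-0.5, 0.2, -1.4]
opening: 0.15
grasp_force: 87.6
```

```bash
python3 - <<'E'
from h import *
s=r.sense();print(s['eef_pos'],np.degrees(s['tcp_rot']),s['opening'],s['grasp_force'])
go(482,-26,180,98)
E
```

```text
[401.39685299 168.2198094  182.96801352] [1.79956858e+02 5.53468315e-02 1.63481369e+02] 0.1502287899112364 87.64196276664734
delta [-0.1325 -0.1633  0.003 ] rot [7.000e-02 2.000e-02 6.548e+01]
```

>>> carry_out(delta_pos=[[-0.018,-0.023,0],[-0.036,-0.046,0],[-0.055,-0.069,0],[-0.074,-0.092,0],[-0.093,-0.115,0],[-0.112,-0.138,0],[-0.1325,-0.1633,0.003],[-0.1325,-0.1633,0.003]], rot=[[0,0,9],[0,0,18],[0,0,27],[0,0,36],[0,0,45],[0,0,55],[0,0,65],[0,0,66]])

```text
clock: 59.82
eef_pos: [481.5, -27.5, 177.9]
tcp_rot: [-3.139, -0.0, 1.697]
contact_force: [-1.2, 1.1, -1.4]
opening: 0.154
grasp_force: 87.6
```

>>> carry_out(delta_pos=[[0,0,0.02],[0,0,0.038],[0,0,0.038],[0,0,0.038],[0,0,0.038]], rot=[[0,0,0],[0,0,0],[0,0,0],[0,0,0],[0,0,0]])

```text
clock: 60.45
eef_pos: [482.2, -25.9, 142.3]
tcp_rot: [3.141, 0.0, 1.702]
contact_force: [-0.5, 1.0, -1.1]
opening: 0.149
grasp_force: 87.7
```

```bash
python3 - <<'E'
from h import *
s=r.sense();print(s['eef_pos'],np.degrees(s['tcp_rot']),s['qpos'][5])
cv2.imwrite('pics/w11.png',cv2.resize(r.grab_frame('wrist')[130:350,190:450],None,fx=3,fy=3,interpolation=cv2.INTER_CUBIC)[:600])
go(482,-26,122,97.5)
E
```

```text
[482.18746987 -25.91641244 142.28850537] [1.79953671e+02 8.00376034e-03 9.75100777e+01] -0.1878998024603233
delta [ 0.     -0.0003  0.0203] rot [ 0.06  0.01 -0.  ]
```

View pics/w11.png

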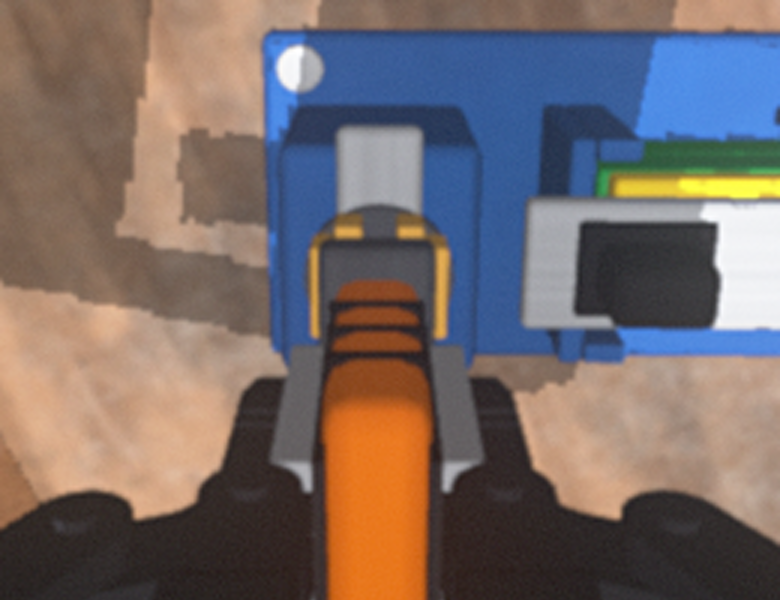

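The slot at crop x≈379 is aligned with the shoulder. Inserting and turning clockwise.

>>> carry_out(delta_pos=[[0,0,0.008],[0,0,0.013],[0,0,0.017],[0,0,0.0205],[0,0,0.0205],[0,0,0.0205]], rot=[[0,0,0],[0,0,0],[0,0,0],[0,0,0],[0,0,0],[0,0,0]])

```text
clock: 61.25
eef_pos: [482.0, -26.1, 121.4]
tcp_rot: [3.142, 0.0, 1.701]
contact_force: [0.1, -0.1, -1.1]
opening: 0.151
grasp_force: 87.7
```

>>> carry_out(delta_pos=[[0.0001,0,0],[0.0003,-0.0001,0],[0.0005,-0.0003,0],[0.0008,-0.0005,0],[0.001,-0.0007,0],[0.0012,-0.001,0],[0.0013,-0.0011,0]], rot=[[0,0,8],[0,0,16],[0,0,24],[0,0,32],[0,0,40],[0,0,48],[0,0,55]])

```text
clock: 62.12
eef_pos: [482.0, -25.7, 121.8]
tcp_rot: [3.139, -0.001, 0.738]
contact_force: [3.3, -4.4, -3.2]
opening: 0.153
grasp_force: 87.5
```

>>> carry_out(delta_pos=[[0,0,0],[0,0,0],[0,0,0],[0,0,0],[0,0,0],[0,0,0],[0,0,0]], rot=[[0,0,8],[0,0,16],[0,0,24],[0,0,32],[0,0,40],[0,0,44],[0,0,44]])

```text
clock: 63.0
eef_pos: [481.7, -25.4, 121.7]
tcp_rot: [3.141, -0.002, -0.026]
contact_force: [4.3, -3.9, -2.4]
opening: 0.152
grasp_force: 87.9
```

```bash
python3 - <<'E'
from h import *
s=r.sense();print(s['eef_pos'],np.degrees(s['tcp_rot']),s['contact_force'],s['wrist_torque'],s['opening'],s['qpos'][5])
E
```

```text
[481.66276816 -25.4038552  121.72282078] [ 1.79958073e+02 -1.30510213e-01 -1.47202465e+00] [ 4.33843893 -3.90510471 -2.42817401] [-0.80148987 -0.5781352   0.03733242] 0.15178039330890855 1.541803709233479
```

>>> carry_out(delta_pos=[[0,0,0],[0,0,0],[0,0,0],[0,0,0]], rot=[[0,0,5],[0,0,6],[0,0,6],[0,0,6]])

```text
clock: 63.5
eef_pos: [481.7, -25.5, 121.7]
tcp_rot: [3.141, -0.002, -0.128]
contact_force: [3.5, -4.9, -2.6]
opening: 0.15
grasp_force: 88.1
```

```bash
python3 - <<'E'
from h import *
s=r.sense();print(s['eef_pos'],np.degrees(s['tcp_rot']),s['contact_force'],s['wrist_torque'],s['opening'],s['qpos'][5])
E
```

```text
[481.6758672  -25.47317023 121.71685958] [ 1.79949198e+02 -1.37959068e-01 -7.31943619e+00] [ 3.53662925 -4.85102334 -2.59843555] [-0.9279704  -0.6266602   0.51379336] 0.15033011775181165 1.6443836152905618
```

>>> carry_out(delta_pos=[[0,0,0],[0,0,0],[0,0,-0.01],[0,0,-0.03],[0,0,-0.065],[0,0,-0.065],[0,0,-0.065]], rot=[[0,0,-7],[0,0,-8],[0,0,-8],[0,0,-8],[0,0,-8],[0,0,-8],[0,0,-8]])

```text
clock: 64.38
eef_pos: [480.1, -24.7, 186.2]
tcp_rot: [-3.141, 0.0, 0.008]
contact_force: [-1.0, -0.3, -1.5]
opening: 0.156
grasp_force: 88.2
```

>>> carry_out(delta_pos=[[0,0,0],[0,0,0],[0,0,0],[0,0,0],[0,0,0],[0,0,0],[0,0,0],[0,0,0]], rot=[[0,0,-10],[0,0,-20],[0,0,-30],[0,0,-40],[0,0,-50],[0,0,-60],[0,0,-70],[0,0,-75]])

```text
clock: 65.38
eef_pos: [479.6, -24.8, 185.0]
tcp_rot: [-3.139, 0.0, 1.321]
contact_force: [-0.2, -0.2, -0.9]
opening: 0.149
grasp_force: 88.2
```

```bash
python3 - <<'E'
from h import *
s=r.sense();print(s['eef_pos'],np.degrees(s['tcp_rot']),s['qpos'][5])
im=r.grab_frame('top')
for o in r.cut_out('lock','top'): print(o['p'],o['box'],rect('top',o['mask'],74))
go(401.6,168.3,180,163.5)
E
```

```text
[479.5692782  -24.79962955 185.04122545] [-1.79842107e+02  1.98426729e-02  7.56757936e+01] 0.19493910975892756
delta [ 0.1674 -0.1239  0.0054] rot [ -0.13  -0.09 -88.  ]
```

>>> carry_out(delta_pos=[[0.021,-0.0155,0],[0.042,-0.031,0],[0.063,-0.046,0],[0.084,-0.062,0],[0.105,-0.077,0],[0.126,-0.093,0],[0.147,-0.108,0],[0.1674,-0.124,0.005]], rot=[[0,0,-10],[0,0,-20],[0,0,-30],[0,0,-40],[0,0,-50],[0,0,-60],[0,0,-70],[0,0,-80]])

```text
clock: 66.47
eef_pos: [401.9, 168.9, 180.9]
tcp_rot: [-3.141, -0.001, 2.716]
contact_force: [0.4, 0.3, -1.1]
opening: 0.15
grasp_force: 88.2
```

```bash
python3 - <<'E'
from h import *
go(401.6,168.2,145,163.5)
E
```

```text
delta [ 0.     -0.0008  0.0359] rot [-0.02 -0.03 -7.87]
```

>>> carry_out(delta_pos=[[0,-0.0008,0.01],[0,-0.0008,0.036],[0,-0.0008,0.036],[0,-0.0008,0.036],[0,-0.0008,0.036]], rot=[[0,0,-7.9],[0,0,-7.9],[0,0,-7.9],[0,0,-7.9],[0,0,-7.9]])

```text
clock: 67.1
eef_pos: [402.7, 167.6, 146.0]
tcp_rot: [3.141, 0.001, 2.851]
contact_force: [-0.2, 0.3, -0.3]
opening: 0.156
grasp_force: 88.2
```

```bash
python3 - <<'E'
from h import *
s=r.sense();print(s['eef_pos'],np.degrees(s['tcp_rot']))
cv2.imwrite('pics/w12.png',r.grab_frame('wrist')[100:360,150:500])
go(401.6,168.2,74.5,163.5)
E
```

```text
[402.72254384 167.56639314 145.97360204] [1.79960543e+02 4.76917764e-02 1.63326067e+02]
delta [0.0013 0.0002 0.0715] rot [ 0.04  0.05 -0.16]
```

View pics/w12.png

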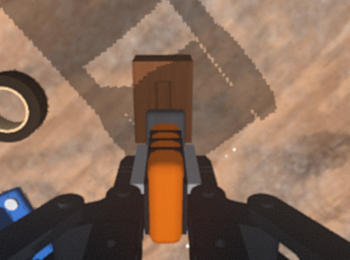

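The key is held as before and lines up with the holder slot at crop (163,93). Inserting and releasing.

>>> carry_out(delta_pos=[[0.0013,0,0.03],[0.0013,0,0.05],[0.0013,0,0.06],[0.0013,0,0.067],[0.0013,0,0.0715],[0.0013,0,0.0722],[0.0013,0,0.0722],[0.0013,0,0.0722]], rot=[[0,0,0],[0,0,0],[0,0,0],[0,0,0],[0,0,0],[0,0,0],[0,0,0],[0,0,0]])

```text
clock: 68.15
eef_pos: [401.2, 167.9, 73.4]
tcp_rot: [3.141, 0.0, 2.851]
contact_force: [-0.1, -0.7, -0.3]
opening: 0.148
grasp_force: 88.6
```

>>> carry_out(delta_pos=[[0,0,0],[0,0,0],[0,0,0],[0,0,0],[0,0,-0.03],[0,0,-0.08],[0,0,-0.13],[0,0,-0.13]], rot=[[0,0,0],[0,0,0],[0,0,0],[0,0,0],[0,0,0],[0,0,0],[0,0,0],[0,0,0]], claw=0.045)

```text
clock: 69.15
eef_pos: [403.1, 168.7, 206.5]
tcp_rot: [3.137, 0.005, 2.851]
contact_force: [0.2, 0.4, -1.3]
opening: 0.527
grasp_force: 0.0
```

>>> carry_out(delta_pos=[[-0.04,0,-0.02],[-0.07,0,-0.04],[-0.07,0,-0.04],[-0.07,0,-0.04]], rot=[[0,0,0],[0,0,0],[0,0,0],[0,0,0]])

```text
clock: 69.65
eef_pos: [466.8, 147.6, 241.7]
tcp_rot: [-3.14, -0.002, 2.851]
contact_force: [0.1, -0.0, 0.3]
opening: 0.524
grasp_force: 0.0
```

```bash
python3 - <<'E'
from h import *
s=r.sense();print(s['eef_pos'],s['contact_force'],s['clock'])
im=r.grab_frame('wrist'); cv2.imwrite('pics/w13.png',im)
r.grab_frame('top')
for t,z in (('lock',74),('old_packer_mid',20),('key_handle',84)):
  for o in r.cut_out(t,'top'):
    if o['p']>.3: print(t,o['p'],rect('top',o['mask'],z))
E
```

```text
[466.78872972 147.55623527 241.67981686] [ 0.08938113 -0.03382778  0.26626468] 69.65
old_packer_mid 0.54 (array([619.7, 113.4]), 57.3, 38.9, 7.8)
```

View pics/w13.png

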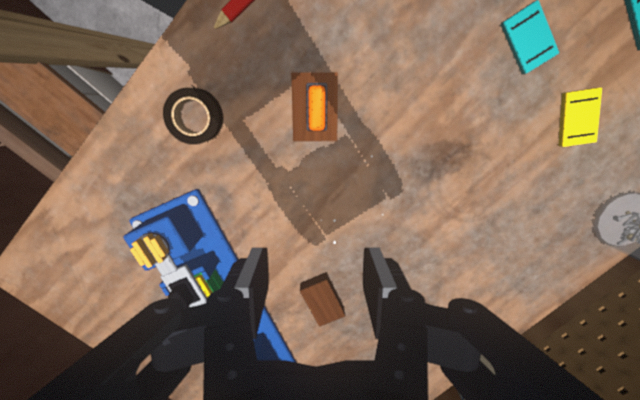

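The key stands upright in its holder at (316,107). The lock's tab lies over the end of the cover at (165,268), and the old packer is clear of the stand at (323,298). Handing in.

```bash
python3 -c "
from rig import r
print(r.sign_off())"
```

```text
the job is handed in; nothing more can be done
None
```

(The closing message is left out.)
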